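# Fill the cheese tray, cover the round and set the tally

### The job

First put every small cheese that is out on the marble worktop into the wooden tray, each fully down in the recess made for its own outline and size (a recess may stay empty). When all of them are in, set the terracotta bell over the large round cheese so that it stands level on the tray, and press the button of the tally counter as often as it takes until the drum's window shows as many dots as there are cheeses in the tray, and let the button come back up. Do not knock over or shift the jars and the slate sign.

Things in the scene. Friction and masses are not known exactly. Their poses are not given: they have to be found in the camera images.
- tray: fixed wooden tray, 208 mm (its x) by 272 mm (its y) by 24 mm high, with five recesses 14 mm deep (recess floor 10 mm above the work surface). Origin: centre of its underside; its yaw varies. Large round, square and small round lie in the row at its +x side, bar and small square in the row at -x. A seated cheese stands 26 mm above the tray's top face
- recess_large_round (a point): centre of the floor of the recess for the large round cheese (72 mm across): 14 mm deep below the tray's top face, its outline 2 mm larger than the cheese all round, with a small chamfer at the mouth
- recess_small_round (a point): centre of the floor of the recess for the small round cheese (56 mm across): 14 mm deep below the tray's top face, its outline 2 mm larger than the cheese all round, with a small chamfer at the mouth
- recess_square (a point): centre of the floor of the recess for the large square cheese (66 by 66 mm, sides along the tray's axes): 14 mm deep below the tray's top face, its outline 2 mm larger than the cheese all round, with a small chamfer at the mouth
- recess_small_square (a point): centre of the floor of the recess for the small square cheese (54 by 54 mm, sides along the tray's axes): 14 mm deep below the tray's top face, its outline 2 mm larger than the cheese all round, with a small chamfer at the mouth
- recess_bar (a point): centre of the floor of the recess for the bar cheese (50 mm along the tray's x, 104 mm along its y): 14 mm deep below the tray's top face, its outline 2 mm larger than the cheese all round, with a small chamfer at the mouth
- large_round: small firm cheese with a tan rind, round, 68 mm across, 40 mm tall, about 0.1 kg; rigid, no lid. Origin: centre of its underside, z up. A plain disc.
- small_round: small firm cheese with a tan rind, round, 52 mm across, 40 mm tall, about 0.1 kg; rigid, no lid. Origin: centre of its underside, z up. A plain disc. May be absent in a given start
- square: small firm cheese with a tan rind, square, 62 by 62 mm, 40 mm tall, about 0.1 kg; rigid, no lid. Origin: centre of its underside, z up. Sides along its x and y. May be absent in a given start
- small_square: small firm cheese with a tan rind, square, 50 by 50 mm, 40 mm tall, about 0.1 kg; rigid, no lid. Origin: centre of its underside, z up. Sides along its x and y. May be absent in a given start
- bar: small firm cheese with a tan rind, oblong, 46 mm (its x) by 100 mm (its y), 40 mm tall, about 0.1 kg; rigid, no lid. Origin: centre of its underside, z up. Grip it across the 46 mm. May be absent in a given start
- counter: fixed grey tally counter, a box 110 mm (its x) by 140 mm (its y) by 96 mm high with a window and a push button on its top; its yaw varies. Origin: centre of its underside. Inside turns an eight-sided white drum, one face up in the window
- window (a point): centre of the window in the counter's top face (40 by 60 mm); the face of the drum that lies in it carries 0 to 7 black dots (no dots is 0), 8 mm each
- drum (a joint): turn of the drum in rad, unlimited, growing by pi/4 (0.785) per number: dots shown = round(value / 0.785) modulo 8. It starts showing 6, 7 or 0, and clicks into rest only at whole numbers; it goes forward only (after 7 comes 0, then 1, 2, ..)
- button (a joint): travel of the button in m: 0 up, 0.0205 fully down at a firm stop. One full press and release moves the drum on by one number; a press of less than about 8 mm does nothing; it must come fully up before the next press counts. It needs 2 N at first, up to 5 N (9 N if fast), and springs back by itself
- button_top (a point): centre of the top of the button's black cap, 36 mm across, 126 mm above the work surface when up; it moves with the button, which is pressed straight down
- bell: terracotta bell, a hollow cover open below: rim 86 mm across outside, 78 mm inside, 50 mm deep inside, 55 mm high to its flat top (68 mm across), with a round knob 26 mm across on a thin stem above it, to 88 mm; 0.25 kg, loose. Origin: centre of its rim plane, z up to the knob. Standing over the seated large round cheese its rim rests on the tray's top face
- bell_grip (a point): point on the bell's axis in the knob, 78 mm above the rim, where to grip it; the knob spans 63 to 88 mm above the rim
- face_4 (a point): centre of the drum face with 4 dots; it lies 93 mm above the work surface when that face is up in the window, lower otherwise
- face_5 (a point): centre of the drum face with 5 dots; it lies 93 mm above the work surface when that face is up in the window, lower otherwise
- jar_a: bystander: glass jar, 68 mm across, 100 mm tall, loose. Origin: centre of its underside
- jar_b: bystander: a second jar like it
- slate: bystander: small slate sign on a wooden foot, 110 mm wide, 88 mm tall, loose. Origin: centre of its underside
Not all that is in view belongs to the job. There is more than one size of the bell; the one meant has the size given above.

How it is judged (in metres and radians):
On the way, in this order (a step that is already met when the one before it is completed fails the run):
1. every cheese that is out sits fully down in its own recess of the tray (z of large_round in the frame of tray between 0.006 and 0.0135 m and horizontal distance between large_round and recess_large_round below 0.006 m and angle between each of large_round, small_round, square, small_square, bar's own z axis and vertical below 0.1 rad and z of small_round in the frame of tray between 0.006 and 0.0135 m and horizontal distance between small_round and recess_small_round below 0.006 m and z of square in the frame of tray between 0.006 and 0.0135 m and horizontal distance between square and recess_square below 0.006 m and z of small_square in the frame of tray between 0.006 and 0.0135 m and horizontal distance between small_square and recess_small_square below 0.006 m and z of bar in the frame of tray between 0.006 and 0.0135 m and horizontal distance between bar and recess_bar below 0.006 m), for 0.3 s.
2. the drum shows as many dots as there are cheeses, with the button up again (((height (world z) of face_5 above 0.0925 m and not (height (world z) of small_round below -5 m and height (world z) of tray below 5 m) and not (height (world z) of square below -5 m and height (world z) of tray below 5 m) and not (height (world z) of small_square below -5 m and height (world z) of tray below 5 m) and not (height (world z) of bar below -5 m and height (world z) of tray below 5 m)) or (height (world z) of face_4 above 0.0925 m and ((height (world z) of small_round below -5 m and height (world z) of tray below 5 m) or (height (world z) of square below -5 m and height (world z) of tray below 5 m) or (height (world z) of small_square below -5 m and height (world z) of tray below 5 m) or (height (world z) of bar below -5 m and height (world z) of tray below 5 m)))) and value of joint button below 0.005 m), for 0.3 s.
At the end, for the whole second after the job is handed in: each cheese present lies flat on the floor of its own recess (height within 4 mm, centre within 6 mm), the bell stands upright and still on the tray over the large round (centre within 10 mm), the drum shows the number of cheeses (4 or 5, within 0.2 rad) and the button is up (all of step 1 and all of step 2 and horizontal distance between bell and recess_large_round below 0.01 m and z of bell in the frame of tray between 0.02 and 0.03 m and angle between bell's own z axis and vertical below 0.1 rad and linear speed of bell below 0.02 m/s); the robot touches nothing.
It fails at once if the first jar is shifted by more than 30 mm or tipped (distance of jar_a from where it was at the start of the episode above 0.03 m or angle between jar_a's own z axis and vertical above 0.35 rad).
It fails at once if the second jar is shifted by more than 30 mm or tipped (distance of jar_b from where it was at the start of the episode above 0.03 m or angle between jar_b's own z axis and vertical above 0.35 rad).
It fails at once if the slate sign is shifted by more than 30 mm or tipped (distance of slate from where it was at the start of the episode above 0.03 m or angle between slate's own z axis and vertical above 0.35 rad).
Of small_round, square, small_square, bar only 3 to 4 are there at a start; the rules pass over those that are not, and their reading is None.
At some moment in a run one of large_round, small_round, square, small_square, bar may be knocked a few centimetres aside while the robot is not near it.
Once in a run the grip may slacken for a moment while it holds something.
It also fails if it takes over 200 s, if anything falls off the work surface, if the arm or the gripper's body presses on something with over 40 N, if the wrist force passes 120 N, or if a joint passes its speed limit or range.

### The arm

A 7-joint arm with a two-finger parallel gripper is mounted at the origin on the work surface. World frame = base frame: x ahead of the robot, y to its left, z up, the work surface at z = 0. Lengths are in mm, angles in rad, forces in N, time in s.
With the tool pointing down it reaches from about 400 to 875 mm from the base axis. Payload 6.5 kg.
Tool frame: the origin (TCP) lies between the finger pads; the fingertips stand 17 mm ahead of it and the grasp point (between the pads) lies 2 mm behind it; z points along the fingers, y is the direction in which the jaws open and shut (so a half turn about z gives the same grasp; the last joint's range is limited). The gripper opens to 85 mm and grips with 20 to 120 N. Pads are 22 mm wide; open, the fingers measure 114 mm over their backs; the gripper's body (76 mm by 85 mm) begins 54 mm behind the grasp point. The pads swing forward as they close: fully open they stand 13 mm farther back than shut.
Start: joints at [-1.379, 0.536, -0.004, 1.538, 0.003, 1.067, -0.071], TCP at [165.715, 628.513, 248.29] pointing down, gripper open.
Joint ranges: [-2.7, 2.7], [-0.37, 2.16], [-1.27, 1.26], [0.24, 2.4], [-1.31, 4.45], [0.19, 1.91], [-2.76, 2.76]. Speed limits (rad/s): [2.39, 2.39, 3.14, 3.14, 3.14, 3.14, 3.14].

### API

Orientations are given as a unit quaternion [x, y, z, w].
In Python, from station import r gives the robot as it stands.
- The arm moves only by the tool move_arm, never from a script. Its argument "commands" is text: rows parted by semicolons, each of 5 numbers parted by spaces: the shift along the tool's x, y, z scaled (see below), then the turn about the tool's z scaled (see below), then the gripper's target within -1 to 1 (fully open at 1, half-way at 0, shut at -1). A call has 1 to 20 rows; each row is the pose to reach, as a shift and turn from the pose commanded when the call began, along the tool's axes at that moment; what a row does not reach only later rows make up. The controller multiplies each number of a shift by 0.1 m and each number of a turn by pi/4 rad. A row lasts 1/10 s, in which the tool goes at most 50 mm and 8.59 degrees, less where a joint would pass 70% of its speed; a pose out of reach is approached as far as the arm can. A call with a number of a shift or a turn outside -1 to 1 is refused whole. A call with a gripper value outside its range is refused whole. The fingers move at their own pace and stop on an object; the grip force is fixed at half the most. Time passes only in rows, so rows that repeat a pose let the fingers close. It gives the time, the measured TCP pose, the force and the opening at its end, in the units of the state.
- r.state(): the state, without advancing time (a new reading comes with each control period).
- r.grab_frame(name): name is "side" or "top" or "wrist"; returns a dict with "pixels" (384x512x3 uint8, red, green, blue), "z_map" (384x512 float32, mm along the optical axis (not along the pixel's ray), 0 where there is no reading), "fx", "fy", "cx", "cy" (pixels), "position" and "orientation" of the camera in the world; the wrist camera has in their place "hand_eye" (4x4, takes a point from camera to tool coordinates, whose origin is the TCP and whose axes are the flange's). Camera axes: x right, y down, z forward; pixel columns grow to the right and rows downward; lengths in mm; the calibration is good to about 2 mm. A picture is of the moment at which its call begins: read the wrist's pose just before it.
- r.close_job(): hands the job in, once; it reports no verdict.
Trained networks look in the newest picture that a camera, given by its name, has taken for a name from the list of things; names that differ only in an ending like _2 or _b are one class to them, and where a whole thing is asked for, a point or a joint stands for the part that bears it (a point fixed in the world has none). Each returns a list of dicts, best first, with "score" (0 to 1); they miss things now and then, are a little off and sometimes report something else, mostly with a low value. They report only what shows in the picture. A call takes as long as a camera call. They do not tell look-alikes from the thing itself.
- r.find_in(query, camera): "extent" ([centre column, centre row, width, height] in pixels, round what is visible of it).
- r.tip_of(query, camera): "location" ([column, row] in pixels: a listed point, or the origin of a listed thing).
The state is a dict: "time_s": time; "joints": joint angles; "joint_velocities": joint speeds; "joint_efforts": joint torques, N m; "ee_pos": TCP position; "orientation": TCP orientation; "wrist_force": force on the tool from outside, world axes, zero at the start; "moment": the same for the moment, N m; "gripper_width": finger opening in mm.
Only numpy, scipy, OpenCV 4.12 (cv2) and the standard library are available. Lean on these libraries where they do the work, as an engineer would, in place of code of your own. Each camera call takes 0.05 s, during which the arm holds its last target. There are 200 camera calls.

## Working session

There is one attempt and no reset: what is moved stays moved. The work goes in short steps, Python scripts to look and compute and a tool call to move; the robot and the scene stay as the last step left them, time stands still between calls to the robot, and variables do not carry over. Pictures are saved under pics/ and viewed, about 12 in all and at most 16, crops included, and the job is handed in when it is done.

Besides the shell and the picture viewer there is one more tool, called as name(argument=value, ...), one argument or row to a line, values as JSON. move_arm: Moves the arm, as the interface text tells. Shifts and turns lie within -1 to 1; 1 stands for 0.1 m of shift or pi/4 rad of turn. Its arguments: {"type":"object","properties":{"commands":{"type":"string"}},"required":["commands"]}

```bash
ls; mkdir -p pics; cat > h.py <<'E'
from station import r
import numpy as np, cv2
from scipy.spatial.transform import Rotation as R
def grab(n):
    s=r.state(); f=r.grab_frame(n)
    if n=="wrist":
        T=np.eye(4);T[:3,:3]=R.from_quat(s["orientation"]).as_matrix();T[:3,3]=s["ee_pos"]
        M=T@np.array(f["hand_eye"])
    else:
        M=np.eye(4);M[:3,:3]=R.from_quat(f["orientation"]).as_matrix();M[:3,3]=f["position"]
    f["M"]=M; return f
def cloud(f):
    z=f["z_map"];v,u=np.mgrid[:z.shape[0],:z.shape[1]]
    P=np.stack([(u-f["cx"])/f["fx"]*z,(v-f["cy"])/f["fy"]*z,z],-1)
    W=P@f["M"][:3,:3].T+f["M"][:3,3]; W[z<=0]=np.nan; return W
def atz(f,u,v,h):
    d=f["M"][:3,:3]@np.array([(u-f["cx"])/f["fx"],(v-f["cy"])/f["fy"],1]);o=f["M"][:3,3]
    return o+d*(h-o[2])/d[2]
def save(f,name): cv2.imwrite("pics/"+name,f["pixels"][:,:,::-1])
E
python3 - <<'E'
from h import *
s=r.state();print({k:np.round(v,3) for k,v in s.items()})
out=[]
for n in ["top","side"]:
    f=grab(n);np.save(n+".npy",f,allow_pickle=True);out.append(f["pixels"])
    print(n,f["fx"],f["cx"],f["cy"],np.round(f["M"],3).tolist())
    for q in ["large_round","small_round","square","small_square","bar","tray","counter","bell","window","button_top","bell_grip","jar_a","slate","recess_large_round","recess_small_round","recess_bar"]:
        print(q,[(np.round(d["score"],2),np.round(d["extent"]).astype(int).tolist()) for d in r.find_in(q,n)] if not q.startswith(("recess","window","button_top","bell_g")) else [(np.round(d["score"],2),np.round(d["location"]).astype(int).tolist()) for d in r.tip_of(q,n)])
    save(f,n+"0.png")
E
```

```text
pics
{'time_s': np.float64(0.0), 'joints': array([-1.379,  0.537, -0.004,  1.539,  0.003,  1.067, -0.071]), 'joint_velocities': array([-0.001,  0.   , -0.001, -0.   ,  0.   ,  0.001, -0.002]), 'joint_efforts': array([-0.0000e+00, -5.8341e+01,  1.0490e+00, -2.5910e+01,  1.2000e-02,
        1.0000e-02,  0.0000e+00]), 'ee_pos': array([165.609, 627.958, 247.4  ]), 'orientation': array([ 0.129,  0.992, -0.001, -0.   ]), 'wrist_force': array([-0.098, -0.537, -0.068]), 'moment': array([0.016, 0.016, 0.053]), 'gripper_width': np.float64(85.372)}
top 497.1942624074677 252.84926427863712 197.93451935544817 [[-0.022, -0.975, 0.22, 347.913], [-1.0, 0.023, -0.0, 23.556], [-0.005, -0.22, -0.976, 1400.125], [0.0, 0.0, 0.0, 1.0]]
large_round [(np.float64(0.75), [212, 276, 26, 27])]
small_round [(np.float64(0.33), [258, 227, 26, 26])]
square [(np.float64(0.62), [258, 226, 28, 28]), (np.float64(0.61), [141, 280, 62, 58]), (np.float64(0.36), [354, 249, 116, 90])]
small_square [(np.float64(0.88), [260, 272, 23, 28])]
bar [(np.float64(0.71), [207, 230, 38, 26])]
tray [(np.float64(0.67), [352, 247, 116, 9
[... 1559 characters left out ...]
, [202, 322, 54, 57]), (np.float64(0.74), [230, 230, 36, 38]), (np.float64(0.23), [349, 186, 98, 90])]
window [(np.float64(0.82), [262, 372]), (np.float64(0.28), [319, 194])]
button_top [(np.float64(0.7), [267, 329])]
bell_grip [(np.float64(0.96), [173, 183]), (np.float64(0.63), [196, 302]), (np.float64(0.57), [226, 219])]
jar_a [(np.float64(0.67), [229, 185, 31, 42]), (np.float64(0.56), [177, 246, 36, 46])]
slate [(np.float64(0.69), [263, 156, 35, 42])]
recess_large_round [(np.float64(0.74), [339, 155]), (np.float64(0.5), [180, 259]), (np.float64(0.45), [254, 277])]
recess_small_round [(np.float64(0.63), [323, 197])]
recess_bar [(np.float64(0.9), [374, 175]), (np.float64(0.68), [179, 258])]
```

```bash
python3 - <<'E'
import cv2
a=cv2.imread("pics/top0.png")[120:330,90:440];cv2.imwrite("pics/top0c.png",cv2.resize(a,(800,480),interpolation=cv2.INTER_CUBIC))
E
```

```text
(no output)
```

View pics/top0c.png

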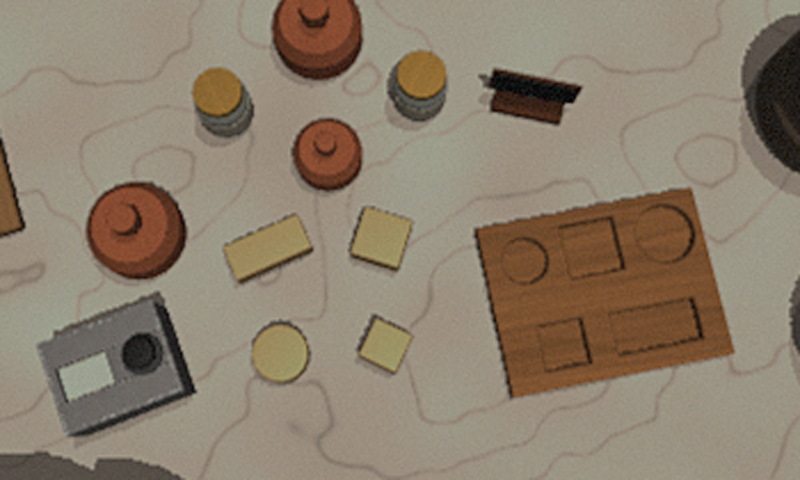

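View pics/side0.png

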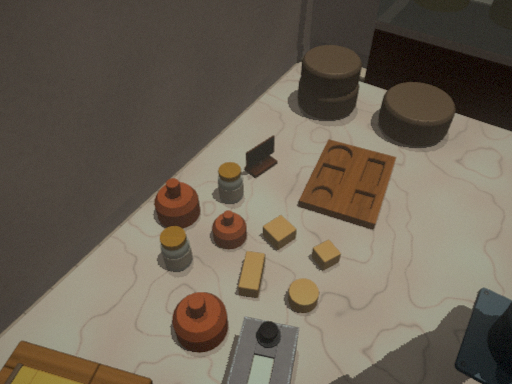

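The top view shows four cheeses: bar (207,230), square (258,227), small square (260,272) and one round (212,276). The tray is at (352,247) and the counter at (141,279). There are three bells, at (228,135), (234,187) and (148,221). Next I'll measure them all from depth.

```bash
cat > meas.py <<'E'
from h import *
def blob(W,c,rad,h,tol=8):
    m=(np.abs(W[...,2]-h)<tol)&(np.hypot(W[...,0]-c[0],W[...,1]-c[1])<rad)
    p=W[m][:,:2].astype(np.float32)
    if len(p)<5: return None
    (cx,cy),(w,hh),a=cv2.minAreaRect(p)
    return np.round([cx,cy,w,hh,a,np.median(W[m][:,2]),len(p)],1)
E
python3 - <<'E'
from meas import *
f=np.load("top.npy",allow_pickle=True).item();W=cloud(f)
for n,(u,v),rad,h in [("round",(212,276),60,40),("sq",(258,226),60,40),("ssq",(260,272),50,40),("bar",(207,230),70,40),("tray",(352,247),200,24),("counter",(141,279),110,96),("button",(151,274),40,126),("jar",(272,150),60,100),("jarb",(187,160),60,100),("slate",(324,157),80,80)]:
    print(n,blob(W,atz(f,u,v,h),rad,h, 8 if n!="slate" else 12))
for n,(u,v) in [("bellA",(232,190)),("bellB",(228,135)),("bellC",(150,223))]:
    c=atz(f,u,v,40); m=np.hypot(W[...,0]-c[0],W[...,1]-c[1])<90
    z=W[...,2][m]; print(n,c.round(),"zmax",np.nanpercentile(z,[99.5,100]).round())
    for lo,hi in [(10,30),(30,48),(48,60),(60,75),(75,95),(95,130)]:
        k=m&(W[...,2]>lo)&(W[...,2]<hi); p=W[k][:,:2].astype(np.float32)
        if len(p)>4: print("  ",lo,hi,np.round(cv2.minAreaRect(p)[0]),np.round(cv2.minAreaRect(p)[1]),len(p))
u,v=118,282
cv2.imwrite("pics/x.png",cv2.resize(f["pixels"][160:320,100:280,::-1],(800,711),interpolation=cv2.INTER_CUBIC)[:600])
E
```

```text
round [445.6 138.8  65.6  64.5  44.6  39.7 486. ]
sq [583.5  15.5  62.   63.2  71.6  39.6 492. ]
ssq [452.8  13.6  49.7  50.2  62.9  39.9 341. ]
bar [574.5 154.3  47.   99.6  23.3  39.9 594. ]
tray [ 514.8 -253.2  208.5  274.     9.8   24.1 5020. ]
counter [ 431.   328.6  110.9  142.3   20.    95.5 2141. ]
button [444.1 290.4  33.8  33.2  88.2 125.3 156. ]
jar [768.5 -36.1  58.3  58.7  82.6  99.8 362. ]
jarb [753.4 208.1  57.8  59.   53.3  99.8 364. ]
slate [ 763.5 -177.   108.9   11.    76.8   82.5  180. ]
bellA [678.  81.  40.] zmax [90. 94.]
   10 30 [690.  83.] [87. 87.] 44
   30 48 [665.  80.] [138. 115.] 238
   48 60 [690.  80.] [75. 75.] 455
   60 75 [693.  76.] [52. 55.] 25
   75 95 [692.  79.] [22. 25.] 75
bellB [842.  91.  40.] zmax [120. 123.]
   10 30 [815.  90.] [ 41. 108.] 76
   30 48 [814.  88.] [ 42. 107.] 68
   48 60 [850.  91.] [112. 110.] 185
   60 75 [850.  91.] [105. 104.] 662
   75 95 [851.  88.] [89. 86.] 193
   95 130 [851.  90.] [33. 33.] 139
bellC [589. 310.  40.] zmax [120. 123.]
   10 30 [583. 299.] [154. 101.] 63
   30 48 [572. 281.] [ 78. 108.] 62
   48 60 [591. 304.] [140. 112.] 196
   60 75 [589. 302.] [136. 107.] 790
   75 95 [582. 298.] [133.  89.] 184
   95 130 [561. 299.] [114.  34.] 153
```

View pics/x.png

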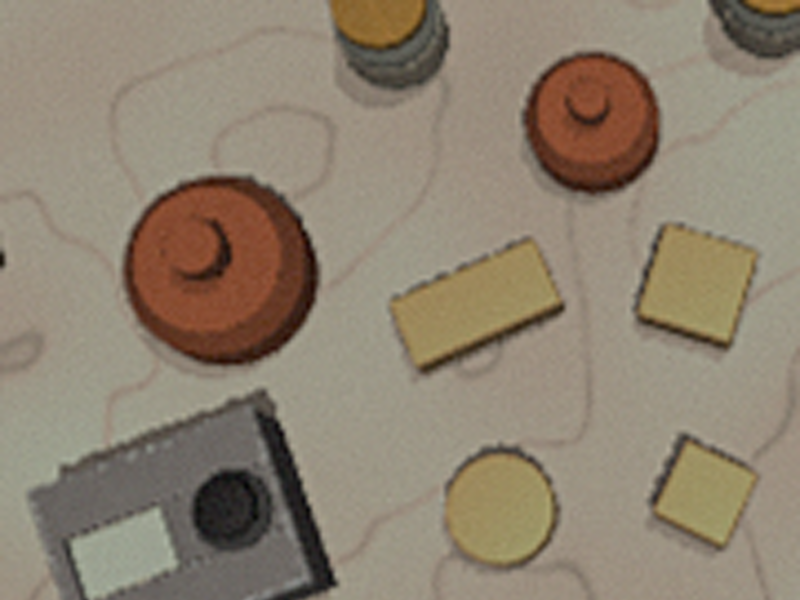

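Bell choice: (228,135) and (148,221) are both about 122 mm tall and 110 mm or more across. (234,187) is about 88 mm tall with an 87 mm rim, so it is the one meant, and the enlarged crop confirms it is the smallest. The window is blank, so it shows 0. The one round cheese measures 65 mm or more, so it is the large round. That makes 4 cheeses and 4 presses.

```bash
python3 - <<'E'
from meas import *
f=np.load("top.npy",allow_pickle=True).item();W=cloud(f)
c=np.array([514.8,-253.2]);a=np.radians(9.8);Rt=np.array([[np.cos(a),-np.sin(a)],[np.sin(a),np.cos(a)]])
L=(W[...,:2]-c)@Rt
m=(np.abs(L[...,0])<98)&(np.abs(L[...,1])<128)&(W[...,2]<17)
n,lab,st,ce=cv2.connectedComponentsWithStats(m.astype(np.uint8),connectivity=4)
for i in range(1,n):
    if st[i,4]<60: continue
    p=L[lab==i]; (cx,cy),s,ang=cv2.minAreaRect(p.astype(np.float32)); 
    print(st[i,4],np.round([cx,cy],1),np.round(s),round(ang),"world",np.round(Rt@[cx,cy]+c,1),"min/max",p.min(0).round(),p.max(0).round())
E
```

```text
481 [ 55.2 -92.3] [68. 68.] 80 world [ 584.9 -334.7] min/max [  19. -127.] [ 89. -58.]
526 [52.9  0.8] [68. 64.] 0 world [ 566.8 -243.4] min/max [ 19. -32.] [87. 33.]
298 [54.7 85.2] [54. 52.] 17 world [ 554.2 -159.9] min/max [26. 58.] [ 82. 111.]
660 [-54.2 -53.3] [104.  50.] 90 world [ 470.5 -314.9] min/max [ -79. -105.] [-29.  -1.]
374 [-54.1  61. ] [53. 53.] 90 world [ 451.1 -202.3] min/max [-81.  35.] [-27.  88.]
```

move_arm(
  commands="-0.1 -0.5 0 0 1;-0.3 -1 0 0 1;-0.6 -1 0 0 1;-0.9 -1 0 0 1;-1 -1 0 0 1",
)

```text
time_s: 2.2
ee_pos: [240.5, 504.8, 248.7]
orientation: [0.131, 0.991, 0.0, 0.001]
wrist_force: [-0.5, 0.1, 0.1]
gripper_width: 86.0
```

move_arm(
  commands="-0.4 -0.5 0 0 1;-0.8 -0.9 0 0 1;-1 -1 0 0 1;-1 -1 0 0 1",
)

```text
time_s: 2.6
ee_pos: [311.8, 379.6, 248.5]
orientation: [0.133, 0.991, -0.001, 0.001]
wrist_force: [0.3, -0.2, -0.5]
gripper_width: 85.5
```

move_arm(
  commands="-0.4 -0.5 0 0.2 1;-0.8 -0.9 0 0.4 1;-1 -1 0 0.6 1;-1 -1 0 0.8 1;-1 -1 0 1 1;-1 -1 0 1 1",
)

```text
time_s: 3.2
ee_pos: [379.1, 263.1, 248.4]
orientation: [0.5, 0.866, 0.0, -0.0]
wrist_force: [0.2, -0.1, -0.6]
gripper_width: 85.3
```

```bash
cat >> h.py <<'E'
def phi(s=None):
    s=s or r.state(); y=R.from_quat(s["orientation"]).as_matrix()[:,1]; return np.degrees(np.arctan2(y[1],y[0]))
def go(x,y,z,ph=None):
    """units for the move from here to world x,y,z (TCP), jaw heading ph (mod 180)"""
    s=r.state(); M=R.from_quat(s["orientation"]).as_matrix(); d=M.T@(np.array([x,y,z])-s["ee_pos"])/100
    t=0 if ph is None else ((phi(s)-ph+90)%180-90)/45
    print("at",np.round(s["ee_pos"],1),"phi",round(phi(s),1),"units",np.round(d,3),"turn",round(t,3)); return d,t
E
python3 - <<'E'
from h import *
f=grab("wrist");print(np.round(f["hand_eye"],3).tolist(),f["fx"],f["cx"],f["cy"])
print(phi(),r.state()["joints"].round(2),atz(f,256,192,40)); go(500,80,250,10)
E
```

```text
[[-0.001, -0.95, -0.313, 81.085], [1.0, -0.001, 0.0, -0.181], [-0.0, -0.313, 0.95, -125.135], [0.0, 0.0, 0.0, 1.0]] 336.1021918190432 259.6726851248412 193.86459330987648
30.082958515044233 [-0.94  0.21  0.27  2.03 -0.07  0.9  -0.11] [389.10034146 238.06578014  40.        ]
at [379.  263.3 248.4] phi 30.1 units [-2.192  0.128 -0.017] turn 0.446
```

move_arm(
  commands="-0.4 0 0 0 1;-0.8 0.1 0 0 1;-1 0.2 0 0.2 1;-1 0.2 0 0.4 1;-1 0.2 0 0.45 1",
)

```text
time_s: 3.75
ee_pos: [447.5, 186.2, 248.3]
orientation: [0.645, 0.765, 0.0, 0.0]
wrist_force: [0.1, 0.9, 1.0]
gripper_width: 85.5
```

move_arm(
  commands="-0.4 0 0 0 1;-0.8 0 0 0 1;-1 0 0 0 1;-1 0 0 0 1;-1 0 0 0 1",
)

```text
time_s: 4.25
ee_pos: [464.4, 88.3, 248.3]
orientation: [0.642, 0.766, 0.0, -0.0]
wrist_force: [-0.5, 0.5, 0.3]
gripper_width: 85.0
```

```bash
python3 - <<'E'
from meas import *
f=grab("wrist");save(f,"w1.png");W=cloud(f)
for n,c,rad,h in [("round",(445.6,138.8),60,40),("sq",(583.5,15.5),60,40),("ssq",(452.8,13.6),50,40),("bar",(574.5,154.3),70,40)]:
    print(n,blob(W,c,rad,h,6))
print(r.state()["joints"].round(2))
go(445.6,138.8,248,10)
E
```

```text
round [ 443.1  141.6   66.7   66.3    8.6   39.3 3846. ]
sq [ 580.2   17.8   62.5   61.9   70.6   39.2 2641. ]
ssq [ 450.2   15.8   50.2   50.4   63.4   39.2 1955. ]
bar [ 571.4  155.9   46.3  100.7   23.1   39.3 4911. ]
[-0.66  0.24  0.44  2.01 -0.13  0.91  0.03]
at [464.3  88.8 248.3] phi 10.1 units [ 0.525 -0.096  0.003] turn 0.003
```

View pics/w1.png

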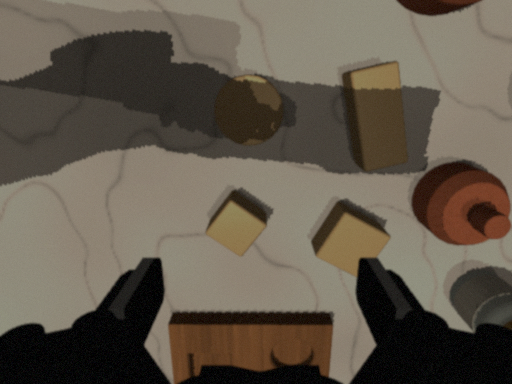

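move_arm(
  commands="-0.3 -0.1 0.2 0.1 1;-0.5 -0.2 0.5 0.25 1;-0.694 -0.267 0.8 0.4 1;-0.694 -0.267 1 0.55 1;-0.694 -0.267 1 0.7 1;-0.694 -0.267 1 0.813 1;-0.694 -0.267 1 0.813 1;-0.694 -0.267 1 0.813 1",
)

```text
time_s: 5.1
ee_pos: [450.2, 15.4, 148.3]
orientation: [0.85, 0.527, 0.0, -0.0]
wrist_force: [0.6, -0.1, 0.4]
gripper_width: 85.4
```

```bash
python3 - <<'E'
from meas import *
f=grab("wrist");W=cloud(f)
print(blob(W,(450.2,15.8),50,40,6)); go(450.2,15.8,32,-26.6)
E
```

```text
[ 450.5   15.8   49.9   50.    63.4   39.3 4305. ]
at [450.2  15.2 148.4] phi -26.4 units [ 0.005 -0.003  1.164] turn 0.005
```

move_arm(
  commands="0 0 0.3 0 1;0 0 0.6 0 1;0 0 0.9 0 1;0 0 1 0 1;0 0 1 0 1",
)

```text
time_s: 5.65
ee_pos: [449.3, 14.2, 47.6]
orientation: [0.851, 0.526, -0.001, -0.001]
wrist_force: [1.0, -0.2, -0.8]
gripper_width: 85.7
```

move_arm(
  commands="0 0 0.1 0 1;0 0 0.16 0 1;0 0 0.16 0 1;0 0 0.16 0 -1;0 0 0.16 0 -1;0 0 0.16 0 -1;0 0 0.16 0 -1;0 0 0.16 0 -1;0 0 0.16 0 -1;0 0 0.16 0 -1;0 0 0.16 0 -1",
)

```text
time_s: 6.75
ee_pos: [450.3, 14.2, 32.9]
orientation: [0.851, 0.525, 0.0, 0.0]
wrist_force: [-1.0, 0.1, 7.3]
gripper_width: 49.0
```

move_arm(
  commands="0 0 -0.1 0 -1;0 0 -0.3 0 -1;0 0 -0.6 0 -1;0 0 -0.9 0 -1;0 0 -1 0 -1;0 0 -1 0 -1",
)

```text
time_s: 7.35
ee_pos: [450.9, 14.5, 133.6]
orientation: [0.851, 0.526, 0.002, 0.0]
wrist_force: [-0.3, 0.1, -0.4]
gripper_width: 48.9
```

```bash
python3 - <<'E'
from meas import *
s=r.state();print(s["gripper_width"],s["wrist_force"].round(1))
go(452,-202,130,9.8)
E
```

```text
48.93647030228416 [-0.3  0.1 -0.4]
at [450.9  14.5 133.6] phi -26.6 units [-1.932  0.979  0.034] turn -0.808
```

move_arm(
  commands="-0.2 0.2 -0.2 0 -1;-0.4 0.4 -0.5 0 -1;-0.6 0.52 -0.8 0 -1;-0.8 0.7 -1 0 -1;-1 0.9 -1 0 -1;-1 0.9 -1 0 -1",
)

```text
time_s: 7.95
ee_pos: [486.1, -119.3, 232.1]
orientation: [0.852, 0.523, -0.0, 0.001]
wrist_force: [-0.4, 0.5, -1.9]
gripper_width: 49.1
```

move_arm(
  commands="-0.2 0.14 0 -0.1 -1;-0.2 0.14 0 -0.3 -1;-0.2 0.14 0 -0.45 -1;-0.2 0.14 0 -0.6 -1;-0.2 0.14 0 -0.75 -1;-0.2 0.14 0 -0.81 -1;-0.2 0.14 0 -0.81 -1;-0.2 0.14 0 -0.81 -1",
)

```text
time_s: 8.75
ee_pos: [488.7, -139.1, 231.3]
orientation: [0.644, 0.765, -0.0, -0.001]
wrist_force: [-0.2, -0.7, -0.8]
gripper_width: 48.8
```

```bash
cat >> meas.py <<'E'
def tray(W,c=(514.8,-253.2),ang=9.8,show=True):
    c=np.array(c)
    a=np.radians(ang);Rt=np.array([[np.cos(a),-np.sin(a)],[np.sin(a),np.cos(a)]])
    L=(W[...,:2]-c)@Rt; z=W[...,2]
    t=(np.abs(L[...,0])<130)&(np.abs(L[...,1])<165)&(np.abs(z-23.5)<5)
    p=L[t]; q=cv2.minAreaRect(p.astype(np.float32)); print("top",np.median(z[t]).round(1),np.round(p.min(0)),np.round(p.max(0)),np.round(q[0],1),np.round(q[1],1),round(q[2],2))
    m=(np.abs(L[...,0])<95)&(np.abs(L[...,1])<128)&(z<17)
    n,lab,st,ce=cv2.connectedComponentsWithStats(m.astype(np.uint8),connectivity=4)
    for i in range(1,n):
        if st[i,4]<150: continue
        p=L[lab==i].astype(np.float32); (cx,cy),s,an=cv2.minAreaRect(p)
        print(st[i,4],np.round([cx,cy],1),np.round(s,1),round(an,1),"world",np.round(Rt@[cx,cy]+c,1),"min/max",p.min(0).round(1),p.max(0).round(1),np.median(z[lab==i]).round(1))
E
python3 - <<'E'
from meas import *
f=grab("wrist");save(f,"w2.png");W=cloud(f);tray(W)
print(r.state()["gripper_width"]);go(452,-202,130,9.8)
E
```

```text
top 23.3 [-107. -134.] [102. 139.] [-2.9  2.4] [272.9 209. ] 89.97
1758 [53.4 89. ] [49.5 52.9] 58.2 world [ 552.3 -156.4] min/max [24.6 60.5] [ 79.5 112.8] 9.5
1010 [-57.5  62.5] [53.5 51.9] 0.1 world [ 447.5 -201.4] min/max [-84.3  36.6] [-30.7  88.4] 9.5
263 [74.2 19.5] [20.9 25.5] 1.5 world [ 584.6 -221.4] min/max [63.6  6.9] [84.5 32.5] 9.6
209 [-63.1 -97.9] [26.1 55.3] 57.8 world [ 469.3 -360.4] min/max [ -82.1 -102.9] [-32.9 -72.1] 12.7
753 [  50.5 -104.3] [55.4 44.5] 28.1 world [ 582.3 -347.4] min/max [  16.6 -125. ] [ 76.9 -71.6] 9.6
48.76764880572073
at [ 488.8 -139.2  231.5] phi 9.8 units [-0.557 -0.468  1.015] turn -0.0
```

View pics/w2.png

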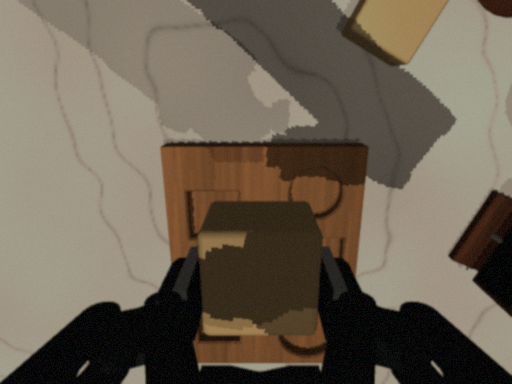

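move_arm(
  commands="-0.2 -0.2 0.1 0 -1;-0.4 -0.4 0.4 0 -1;-0.54 -0.51 0.7 0 -1;-0.54 -0.51 1 0 -1;-0.54 -0.51 1 0 -1;-0.54 -0.51 1 0 -1",
)

```text
time_s: 9.4
ee_pos: [448.3, -201.4, 132.5]
orientation: [0.644, 0.765, -0.0, -0.0]
wrist_force: [-0.4, -0.5, -1.8]
gripper_width: 48.9
```

```bash
cat >> meas.py <<'E'
def held(f,lo=-25,hi=2):
    """top face of the held thing in tool axes"""
    he=np.array(f["hand_eye"]);z=f["z_map"];v,u=np.mgrid[:z.shape[0],:z.shape[1]]
    P=np.stack([(u-f["cx"])/f["fx"]*z,(v-f["cy"])/f["fy"]*z,z],-1)@he[:3,:3].T+he[:3,3]
    px=f["pixels"].astype(int); yel=(px[...,0]>px[...,2]*1.35)&(px[...,0]>40)
    m=(z>0)&(P[...,2]>lo)&(P[...,2]<hi)&(np.abs(P[...,0])<60)&(np.abs(P[...,1])<45)&yel
    p=P[m]; zt=np.median(p[:,2]); p=p[np.abs(p[:,2]-zt)<3]
    q=cv2.minAreaRect(p[:,:2].astype(np.float32))
    print("held: ztop",zt.round(1),"centre",np.round(q[0],1),np.round(q[1],1),round(q[2],1),"min/max",np.percentile(p[:,:2],[.5,99.5],axis=0).round(1).tolist(),len(p))
E
python3 - <<'E'
from meas import *
f=grab("wrist");W=cloud(f);held(f);tray(W,(511.5,-251.3))
go(448,-201.2,50,9.8)
E
```

```text
held: ztop -6.4 centre [1.9 6.3] [63.5 50.6] 90.0 min/max [[-22.3, -24.7], [26.4, 23.8]] 12512
top 23.4 [-104. -120.] [105. 136.] [0.5 7.8] [209.2 256.2] 0.0
4274 [56.3 84.8] [53.4 53.1] 21.6 world [ 552.5 -158.2] min/max [30.3 57.6] [ 83.  112.2] 9.6
2961 [-53.9  70.5] [54.4 33.9] 0.3 world [ 446.3 -191. ] min/max [-81.1  53.6] [-26.8  87.6] 9.5
5361 [56.5  0.1] [63.3 64.1] 0.1 world [ 567.2 -241.6] min/max [ 24.8 -31.9] [88.2 32.2] 9.6
1803 [-53.9 -88.9] [50.2 33.5] 0.2 world [ 473.5 -348. ] min/max [ -79.  -105.6] [-28.8 -72. ] 9.6
317 [  63.  -117.2] [19.3 18.9] 2.8 world [ 593.6 -356.1] min/max [  53.  -126.9] [  72.9 -108.3] 9.9
at [ 449.2 -201.5  133.2] phi 9.9 units [ 0.006 -0.012  0.832] turn 0.001
```

move_arm(
  commands="0 0 0.2 0 -1;0 0 0.4 0 -1;0 0 0.6 0 -1;0 0 0.7 0 -1;0 0 0.75 0 -1;0 0 0.8 0 -1;0 0 0.85 0 -1;0 0 0.88 0 -1;0 0 0.9 0 -1;0 0 0.9 0 -1",
)

```text
time_s: 10.45
ee_pos: [448.5, -201.7, 43.0]
orientation: [0.644, 0.765, 0.0, 0.0]
wrist_force: [-1.9, 1.4, 6.8]
gripper_width: 48.8
```

```bash
python3 - <<'E'
from meas import *
s=r.state();print(s["wrist_force"].round(1),s["gripper_width"]);go(448.8,-202,44,9.8)
E
```

```text
[-1.9  1.4  6.8] 48.78265137227645
at [ 448.5 -201.7   43. ] phi 9.8 units [-0.003  0.003 -0.01 ] turn 0.001
```

move_arm(
  commands="0 0 0 0 0.4;0 0 0 0 0.4;0 0 0 0 0.4;0 0 -0.2 0 0.4;0 0 -0.5 0 0.6;0 0 -0.8 0 1;0 0 -1 0 1;0 0 -1 0 1",
)

```text
time_s: 11.25
ee_pos: [450.0, -202.3, 144.6]
orientation: [0.644, 0.765, 0.001, 0.002]
wrist_force: [-0.2, -0.7, 0.6]
gripper_width: 85.3
```

```bash
python3 - <<'E'
from meas import *
f=grab("wrist");W=cloud(f);save(f,"w3.png");print(blob(W,(448,-200),45,50,6), blob(W,(448,-200),45,64,6))
E
```

```text
[ 447.5 -199.6   50.1   48.9    9.7   49.3 4772. ] None
```

move_arm(
  commands="0.2 0.2 0 0 1;0.5 0.4 -0.2 0 1;0.8 0.7 -0.5 0 1;0.97 0.84 -0.5 0 1;0.97 0.84 -0.5 0 1;0.97 0.84 -0.5 0 1",
)

```text
time_s: 11.9
ee_pos: [513.6, -91.4, 191.0]
orientation: [0.643, 0.766, -0.001, -0.001]
wrist_force: [-0.9, -0.2, -0.4]
gripper_width: 85.2
```

move_arm(
  commands="0.2 0.2 0 0.1 1;0.5 0.4 0 0.3 1;0.8 0.65 0 0.45 1;0.9 0.75 0 0.6 1;0.9 0.75 0 0.65 1;0.9 0.75 0 0.65 1",
)

```text
time_s: 12.5
ee_pos: [572.0, 8.6, 191.0]
orientation: [0.817, 0.577, -0.001, -0.0]
wrist_force: [-0.4, -0.1, 0.7]
gripper_width: 85.5
```

```bash
python3 - <<'E'
from meas import *
f=grab("wrist");W=cloud(f)
b=blob(W,(580.2,17.8),70,40,6);print(b,blob(W,(443,142),60,40,6),blob(W,(571,156),70,40,6)); go(b[0],b[1],100,b[4])
E
```

```text
[ 581.2   17.5   62.2   62.    71.1   39.3 5126. ] [4.444e+02 1.409e+02 6.750e+01 6.690e+01 5.200e+00 3.930e+01 6.236e+03] [ 578.   142.    46.1   68.9   23.1   39.4 4412. ]
at [571.9   8.1 191.3] phi -19.5 units [0.121 0.058 0.912] turn 1.987
```

move_arm(
  commands="0.06 0.03 0.1 -0.01 1;0.12 0.058 0.4 -0.01 1;0.12 0.058 0.7 -0.01 1;0.12 0.058 1 -0.01 1;0.12 0.058 1 -0.01 1;0.12 0.058 1 -0.01 1",
)

```text
time_s: 13.15
ee_pos: [582.2, 18.4, 92.2]
orientation: [0.814, 0.581, -0.0, -0.0]
wrist_force: [0.8, -0.4, 0.8]
gripper_width: 85.5
```

move_arm(
  commands="0 0 0.2 0 1;0 0 0.4 0 1;0 0 0.6 0 1;0 0 0.63 0 1;0 0 0.63 0 1;0 0 0.63 0 -1;0 0 0.63 0 -1;0 0 0.63 0 -1;0 0 0.63 0 -1;0 0 0.63 0 -1;0 0 0.63 0 -1;0 0 0.63 0 -1",
)

```text
time_s: 14.35
ee_pos: [583.6, 19.1, 30.9]
orientation: [0.814, 0.581, 0.001, 0.001]
wrist_force: [-1.5, 0.3, 6.7]
gripper_width: 61.4
```

move_arm(
  commands="0 0 -0.1 0 -1;0 0 -0.3 0 -1;0 0 -0.6 0 -1;0 0 -0.9 0 -1;0 0 -1 0 -1;0 0 -1 0 -1",
)

```text
time_s: 14.95
ee_pos: [583.4, 19.4, 130.9]
orientation: [0.814, 0.581, 0.001, 0.001]
wrist_force: [-0.1, -0.1, -1.5]
gripper_width: 60.7
```

```bash
python3 - <<'E'
from meas import *
f=grab("wrist");held(f);s=r.state();print(s["gripper_width"])
go(566.8,-241.7,150,9.8)
E
```

```text
held: ztop -8.2 centre [-2.1 -0.9] [62.2 61.9] 0.1 min/max [[-31.8, -30.7], [28.3, 29.2]] 19199
60.496373801074256
at [582.3  19.5 129.4] phi -18.9 units [-2.521  0.701 -0.207] turn -0.639
```

move_arm(
  commands="-0.2 0.05 -0.1 0 -1;-0.5 0.15 -0.2 0 -1;-0.8 0.25 -0.3 0 -1;-1 0.35 -0.3 0 -1;-1 0.35 -0.3 0 -1",
)

```text
time_s: 15.5
ee_pos: [581.9, -92.7, 159.0]
orientation: [0.816, 0.578, -0.001, 0.001]
wrist_force: [0.1, -0.1, -1.4]
gripper_width: 60.7
```

move_arm(
  commands="-0.2 0.05 0 0 -1;-0.5 0.15 0 0 -1;-0.8 0.25 0 0 -1;-1 0.34 0 0 -1;-1 0.34 0 0 -1;-1 0.34 0 0 -1",
)

```text
time_s: 16.1
ee_pos: [581.8, -192.2, 158.2]
orientation: [0.814, 0.581, -0.001, -0.001]
wrist_force: [0.0, 0.3, -2.3]
gripper_width: 60.5
```

move_arm(
  commands="-0.2 0 0 -0.1 -1;-0.4 0 0 -0.25 -1;-0.5 0 0 -0.4 -1;-0.5 0 0 -0.55 -1;-0.5 0 0 -0.64 -1;-0.5 0 0 -0.64 -1;-0.5 0 0 -0.64 -1",
)

```text
time_s: 16.8
ee_pos: [566.5, -238.2, 158.9]
orientation: [0.644, 0.765, 0.0, -0.001]
wrist_force: [0.2, 1.0, -1.3]
gripper_width: 60.3
```

```bash
python3 - <<'E'
from meas import *
f=grab("wrist");held(f);W=cloud(f);tray(W,(511.5,-251.3));s=r.state();print(s["gripper_width"])
go(566.2,-239.9,41,9.8)
E
```

```text
held: ztop -8.2 centre [-1.9 -7. ] [62.5 74.9] 0.3 min/max [[-31.7, -30.6], [28.7, 29.6]] 19261
top 23.4 [-105. -136.] [104. 136.] [-0.3  0.3] [272.2 209. ] 89.84
4498 [54.1 86. ] [55.6 55.6] 68.5 world [ 550.1 -157.3] min/max [26.  58.1] [ 82.1 114. ] 9.5
3851 [54.1 12. ] [66.5 42.1] 0.2 world [ 562.8 -230.2] min/max [20.9 -9. ] [87.3 33.2] 9.5
5173 [-56.3 -53.5] [ 47.6 103.1] 0.1 world [ 465.1 -313.6] min/max [ -80.2 -105.1] [-32.6  -2. ] 9.5
60.74203181368852
at [ 566.6 -238.5  159. ] phi 9.8 units [-0.014 -0.006  1.18 ] turn 0.001
```

move_arm(
  commands="-0.012 -0.015 0.2 0 -1;-0.012 -0.015 0.5 0 -1;-0.012 -0.015 0.7 0 -1;-0.012 -0.015 0.9 0 -1;-0.012 -0.015 1 0 -1;-0.012 -0.015 1 0 -1;-0.012 -0.015 1 0 -1",
)

```text
time_s: 17.55
ee_pos: [565.6, -241.2, 59.9]
orientation: [0.644, 0.765, 0.0, 0.0]
wrist_force: [0.0, 0.4, -1.3]
gripper_width: 60.6
```

move_arm(
  commands="0 0 0.05 0 -1;0 0 0.1 0 -1;0 0 0.15 0 -1;0 0 0.18 0 -1;0 0 0.18 0 -1",
)

```text
time_s: 18.05
ee_pos: [565.7, -236.3, 44.0]
orientation: [0.643, 0.766, 0.003, -0.003]
wrist_force: [-10.4, 15.0, 29.5]
gripper_width: 60.5
```

```bash
python3 - <<'E'
from meas import *
s=r.state();print(s["wrist_force"].round(1),s["gripper_width"]);go(565.3,-239.9,42,9.8)
E
```

```text
[-10.4  15.   29.5] 60.46090079227865
at [ 565.7 -236.3   44. ] phi 9.9 units [-0.034 -0.01   0.02 ] turn 0.003
```

move_arm(
  commands="0 0 -0.05 0 -1;0 0 -0.15 0 -1;0 0 -0.3 0 -1;0 0 -0.45 0 -1;0 0 -0.45 0 -1;0 0 -0.45 0 -1",
)

```text
time_s: 18.65
ee_pos: [565.5, -241.3, 86.9]
orientation: [0.644, 0.765, 0.0, 0.001]
wrist_force: [0.5, 0.4, -1.1]
gripper_width: 60.7
```

```bash
python3 - <<'E'
from meas import *
f=grab("wrist");save(f,"w4.png");held(f);W=cloud(f);tray(W,(511.5,-251.3));s=r.state();print(s["gripper_width"],s["wrist_force"].round(1))
go(565.3,-239.9,42,9.8)
E
```

```text
held: ztop -10.7 centre [ 1.9 -6.9] [74.5 46.5] 86.3 min/max [[-14.3, -30.8], [19.0, 29.7]] 9828
top 23.4 [-105. -127.] [104. 121.] [-0.2 -2.7] [247.8 209.2] 89.97
8599 [54.1 85.9] [55.8 55.8] 22.2 world [ 550.2 -157.4] min/max [26.  57.8] [ 82.1 113.9] 9.6
4330 [54.1 19.2] [27.9 66.5] 90.0 world [ 561.5 -223.2] min/max [20.9  5.2] [87.3 33.1] 9.5
6133 [-57.  -39.9] [73.3 46.3] 89.7 world [ 462.1 -300.3] min/max [-80.1 -76.5] [-33.7  -3.1] 9.5
60.81562226579116 [-0.4  0.6 -1.9]
at [ 565.1 -241.    86.3] phi 9.8 units [0.011 0.004 0.443] turn 0.001
```

View pics/w4.png

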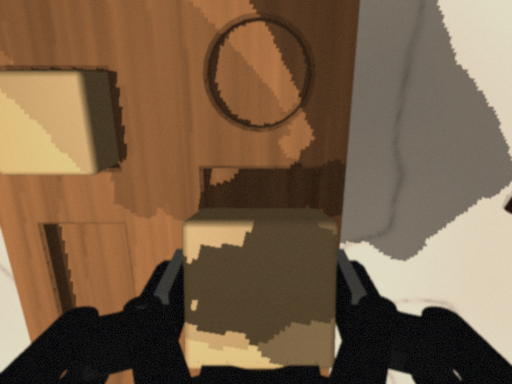

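```bash
cat >> meas.py <<'E'
def tilt(f,half=31):
    he=np.array(f["hand_eye"]);z=f["z_map"];v,u=np.mgrid[:z.shape[0],:z.shape[1]]
    P=np.stack([(u-f["cx"])/f["fx"]*z,(v-f["cy"])/f["fy"]*z,z],-1)@he[:3,:3].T+he[:3,3]
    m=(z>0)&(np.abs(P[...,2]+8)<22)&(np.abs(P[...,0])<55)&(np.abs(P[...,1])<22)
    p=P[m]
    for it in range(8):
        A=np.c_[p[:,0],np.ones(len(p))]; k=np.linalg.lstsq(A,p[:,2],rcond=None)[0]; e=p[:,2]-A@k; q=p[np.abs(e)<max(1.5,1.5*e.std())]
        if len(q)==len(p): break
        p=q
    print("slope dz/dx",k[0].round(3),"z0",k[1].round(1),"x range",np.percentile(p[:,0],[.5,99.5]).round(1),len(p))
E
python3 - <<'E'
from meas import *
f=grab("wrist");tilt(f)
E
```

```text
slope dz/dx 0.235 z0 -11.3 x range [-27.7  29.6] 15698
```

move_arm(
  commands="0.04 0 0 0 -1;0.078 0 0 0 -1;0.078 0 0.1 0 -1;0.078 0 0.2 0 -1;0.078 0 0.27 0 -1;0.078 0 0.33 0 -1;0.078 0 0.37 0 -1;0.078 0 0.4 0 -1;0.078 0 0.41 0 -1;0.078 0 0.41 0 -1",
)

```text
time_s: 19.75
ee_pos: [563.9, -233.5, 45.3]
orientation: [0.644, 0.765, 0.0, 0.0]
wrist_force: [-0.5, -0.6, -1.3]
gripper_width: 61.1
```

```bash
python3 - <<'E'
from meas import *
s=r.state();print(s["wrist_force"].round(1),s["gripper_width"]);go(563.9,-233.3,45,9.8)
f=grab("wrist");tilt(f)
E
```

```text
[-0.5 -0.6 -1.3] 61.13391141628904
at [ 563.9 -233.5   45.3] phi 9.8 units [0.002 0.    0.003] turn 0.001
slope dz/dx 0.236 z0 -11.3 x range [-27.6  29.6] 15709
```

move_arm(
  commands="0 0 0.01 0 -1;0 0 0.01 0 0.6;0 0 0.01 0 0.7;0 0 0.01 0 0.7;0 0 0.01 0 0.7;0 0 0.01 0 0.7;0 0 -0.2 0 0.8;0 0 -0.5 0 1;0 0 -0.8 0 1;0 0 -1 0 1;0 0 -1 0 1;0 0 -1 0 1",
)

```text
time_s: 21.0
ee_pos: [563.9, -233.3, 145.4]
orientation: [0.644, 0.765, 0.0, 0.0]
wrist_force: [-0.4, 0.2, -0.6]
gripper_width: 85.2
```

```bash
cat >> meas.py <<'E'
def top(W,c,rad,lo,hi):
    m=(W[...,2]>lo)&(W[...,2]<hi)&(np.hypot(W[...,0]-c[0],W[...,1]-c[1])<rad);p=W[m]
    k=np.linalg.lstsq(np.c_[p[:,:2]-p[:,:2].mean(0),np.ones(len(p))],p[:,2],rcond=None)[0]
    print("top plane slopes",k.round(3))
E
python3 - <<'E'
from meas import *
f=grab("wrist");save(f,"w5.png");W=cloud(f);print(blob(W,(564.8,-241.9),55,49,5));top(W,(564.8,-241.9),20,35,75)
go(444.4,140.9,150,9.8)
E
```

```text
[ 564.6 -241.3   62.1   61.5    9.6   49.3 7028. ]
top plane slopes [ 1.000e-03 -3.000e-03  4.945e+01]
at [ 563.4 -233.   144.6] phi 9.9 units [ 3.888 -0.532 -0.051] turn 0.001
```

move_arm(
  commands="0.2 0 -0.1 0 1;0.5 0.1 -0.3 0 1;0.9 0.18 -0.5 0 1;1 0.19 -0.5 0 1;1 0.19 -0.5 0 1",
)

```text
time_s: 21.55
ee_pos: [565.3, -129.1, 194.3]
orientation: [0.642, 0.766, -0.0, -0.001]
wrist_force: [0.3, 0.4, 0.2]
gripper_width: 85.2
```

move_arm(
  commands="0.4 0.1 0 0 1;0.8 0.18 0 0 1;1 0.19 0 0 1;1 0.19 0 0 1",
)

```text
time_s: 21.95
ee_pos: [566.2, -27.7, 193.7]
orientation: [0.642, 0.766, -0.001, -0.001]
wrist_force: [-0.6, 0.5, -0.3]
gripper_width: 85.6
```

move_arm(
  commands="0.4 0.1 0 -0.1 1;0.8 0.18 0 -0.2 1;1 0.19 0 -0.3 1;1 0.19 0 -0.3 1;1 0.19 0 -0.3 1",
)

```text
time_s: 22.45
ee_pos: [568.7, 69.1, 194.6]
orientation: [0.551, 0.835, -0.001, 0.0]
wrist_force: [1.3, -0.2, -0.2]
gripper_width: 85.3
```

move_arm(
  commands="0.3 0 0 0 1;0.6 -0.05 0 0 1;0.75 -0.05 0 0 1;0.75 -0.05 0 0 1;0.75 -0.05 0 0 1;0.75 -0.05 0 0 1",
)

```text
time_s: 23.05
ee_pos: [535.4, 136.5, 195.4]
orientation: [0.551, 0.835, -0.0, 0.001]
wrist_force: [-0.0, -0.9, 0.2]
gripper_width: 85.6
```

```bash
python3 - <<'E'
from meas import *
f=grab("wrist");W=cloud(f)
b=blob(W,(571.4,156),75,40,6);print(b,blob(W,(444,141),60,40,6),r.state()["joints"].round(2)); go(b[0],b[1],30,23.1)
E
```

```text
[ 571.5  156.4   46.2  100.    23.1   39.4 5854. ] [ 443.3  141.6   66.8   66.4   24.4   39.4 5142. ] [-0.63  0.46  0.38  1.87 -0.22  0.86  0.27]
at [535.2 136.8 195.4] phi 23.2 units [0.04  0.41  1.654] turn 0.002
```

move_arm(
  commands="0.04 0.2 0.1 0 1;0.04 0.41 0.3 0 1;0.04 0.41 0.6 0 1;0.04 0.41 0.9 0 1;0.04 0.41 1 0 1;0.04 0.41 1 0 1;0.04 0.41 1 0 1",
)

```text
time_s: 23.8
ee_pos: [571.5, 158.2, 96.4]
orientation: [0.55, 0.835, 0.001, 0.001]
wrist_force: [0.4, -0.4, 0.8]
gripper_width: 85.8
```

```bash
python3 - <<'E'
from meas import *
go(571.5,156.4,31,23.1)
E
```

```text
at [571.5 158.2  96.4] phi 23.3 units [-0.017 -0.008  0.654] turn 0.004
```

move_arm(
  commands="-0.015 0 0.2 0 1;-0.015 0 0.4 0 1;-0.015 0 0.6 0 1;-0.015 0 0.65 0 1;-0.015 0 0.65 0 1;-0.015 0 0.65 0 -1;-0.015 0 0.65 0 -1;-0.015 0 0.65 0 -1;-0.015 0 0.65 0 -1;-0.015 0 0.65 0 -1;-0.015 0 0.65 0 -1;-0.015 0 0.65 0 -1;-0.015 0 0.65 0 -1",
)

```text
time_s: 25.1
ee_pos: [571.9, 157.6, 31.5]
orientation: [0.549, 0.836, 0.001, 0.001]
wrist_force: [-1.2, 0.5, 6.4]
gripper_width: 45.0
```

move_arm(
  commands="0 0 -0.1 0 -1;0 0 -0.3 0 -1;0 0 -0.6 0 -1;0 0 -0.9 0 -1;0 0 -1 0 -1;0 0 -1 0 -1;0 0 -1 0 -1",
)

```text
time_s: 25.8
ee_pos: [570.2, 157.3, 129.3]
orientation: [0.549, 0.836, -0.001, -0.001]
wrist_force: [-0.2, 0.5, -2.2]
gripper_width: 44.5
```

```bash
python3 - <<'E'
from meas import *
f=grab("wrist");held(f);tilt(f);print(r.state()["gripper_width"])
go(466,-310,160,9.8)
E
```

```text
held: ztop -7.8 centre [4.3 6. ] [89.5 58.8] 0.2 min/max [[-37.7, -22.6], [48.6, 22.0]] 21315
slope dz/dx 0.001 z0 -7.9 x range [-37.7  48.1] 20271
44.83502309134009
at [569.9 157.2 128.8] phi 23.4 units [-3.877 -2.807 -0.306] turn 0.301
```

move_arm(
  commands="-0.2 -0.1 -0.1 0 -1;-0.5 -0.4 -0.2 0 -1;-0.8 -0.6 -0.3 0 -1;-0.97 -0.7 -0.3 0 -1;-0.97 -0.7 -0.3 0 -1",
)

```text
time_s: 26.35
ee_pos: [543.9, 36.2, 159.3]
orientation: [0.552, 0.834, -0.002, -0.0]
wrist_force: [0.0, 0.4, -2.5]
gripper_width: 44.9
```

move_arm(
  commands="-0.3 -0.2 0 0 -1;-0.6 -0.4 0 0 -1;-0.9 -0.6 0 0 -1;-0.97 -0.7 0 0 -1;-0.97 -0.7 0 0 -1",
)

```text
time_s: 26.85
ee_pos: [518.0, -77.5, 159.3]
orientation: [0.551, 0.835, -0.001, -0.001]
wrist_force: [0.0, 0.0, -2.5]
gripper_width: 44.8
```

move_arm(
  commands="-0.3 -0.2 0 0 -1;-0.6 -0.4 0 0 -1;-0.9 -0.6 0 0 -1;-0.97 -0.7 0 0 -1;-0.97 -0.7 0 0 -1",
)

```text
time_s: 27.35
ee_pos: [493.1, -193.1, 159.7]
orientation: [0.55, 0.835, -0.0, -0.001]
wrist_force: [0.3, 0.2, -1.9]
gripper_width: 45.1
```

move_arm(
  commands="-0.3 -0.2 0 0.1 -1;-0.6 -0.4 0 0.2 -1;-0.9 -0.6 0 0.3 -1;-0.97 -0.7 0 0.3 -1;-0.97 -0.7 0 0.3 -1;-0.97 -0.7 0 0.3 -1;-0.97 -0.7 0 0.3 -1",
)

```text
time_s: 28.05
ee_pos: [469.1, -306.9, 160.0]
orientation: [0.642, 0.767, 0.001, -0.001]
wrist_force: [-0.4, 0.8, -1.9]
gripper_width: 45.0
```

```bash
python3 - <<'E'
from meas import *
f=grab("wrist");held(f);tilt(f);W=cloud(f);tray(W,(511.5,-251.3));print(r.state()["gripper_width"])
go(467.2,-311.3,42.2,9.8)
E
```

```text
held: ztop -7.8 centre [4.2 6. ] [89.7 59.2] 0.2 min/max [[-37.8, -22.9], [48.5, 21.9]] 21373
slope dz/dx 0.001 z0 -7.9 x range [-37.8  48. ] 20218
top 23.4 [-104. -136.] [105.  90.] [  0.6 -23.4] [209.3 226. ] 0.07
2980 [56.3 75.5] [53.  32.4] 0.2 world [ 554.1 -167.3] min/max [29.8 59.3] [82.8 91.8] 9.5
330 [-53.9  44.7] [54.2 19. ] 0.3 world [ 450.7 -216.4] min/max [-81.1  35.1] [-26.8  54. ] 9.5
454 [55.5 33.1] [64.7  5.8] 2.2 world [ 560.6 -209.2] min/max [23.3 29. ] [87.9 35. ] 9.7
1728 [-53.9 -12.8] [50.2 22.8] 0.3 world [ 460.6 -273.1] min/max [-79.  -24.2] [-28.8  -1.3] 9.4
4647 [ 56.2 -92.3] [69.5 67.7] 3.0 world [ 582.6 -332.7] min/max [  21.5 -126.4] [ 90.9 -58.3] 9.5
45.053920618620666
at [ 468.9 -307.4  160.1] phi 10.1 units [-0.037 -0.024  1.179] turn 0.006
```

View picture.

```bash
python3 - <<'E'
from meas import *
f=grab("wrist");save(f,"w6.png")
g=grab("top");save(g,"t2.png");V=cloud(g)
for n,c,rad,h in [("ssq",(451,-202.3),60,50),("sq",(567,-243),50,50),("round",(445.6,138.8),70,40)]: print(n,blob(V,c,rad,h,7))
a=f["pixels"];b=g["pixels"][120:330,90:440]
cv2.imwrite("pics/mix.png",np.hstack([cv2.resize(a,(400,300)),cv2.resize(b,(400,300))])[:,:,::-1])
E
```

```text
ssq [ 452.1 -200.1   49.8   50.8    9.7   49.9  340. ]
sq [ 566.9 -243.2   62.5   62.9    8.9   50.2  499. ]
round [445.8 138.9  66.1  64.5  44.4  39.8 485. ]
```

View pics/mix.png

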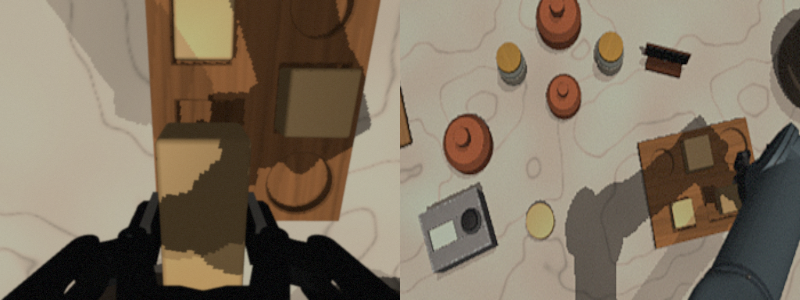

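move_arm(
  commands="-0.038 -0.018 0.1 0.006 -1;-0.038 -0.018 0.3 0.006 -1;-0.038 -0.018 0.5 0.006 -1;-0.038 -0.018 0.7 0.006 -1;-0.038 -0.018 0.8 0.006 -1;-0.038 -0.018 0.8 0.006 -1;-0.038 -0.018 0.8 0.006 -1;-0.038 -0.018 0.8 0.006 -1",
)

```text
time_s: 29.0
ee_pos: [467.2, -314.4, 81.2]
orientation: [0.646, 0.764, 0.0, 0.001]
wrist_force: [-0.1, -0.7, -2.2]
gripper_width: 45.0
```

```bash
python3 - <<'E'
from meas import *
f=grab("wrist");held(f);W=cloud(f);tray(W,(511.5,-251.3))
for i in range(3): go(467.75,-311.5,42.2,9.8); grab("wrist")
E
```

```text
held: ztop -7.8 centre [4.4 6.1] [89.3 59.2] 0.2 min/max [[-37.8, -22.9], [48.5, 21.9]] 21378
top 23.4 [-104. -137.] [105.  65.] [  0.5 -35.9] [201.4 209.7] 89.91
681 [59.  63.3] [31.8  7.1] 0.2 world [ 558.8 -178.8] min/max [43.1 59.8] [74.8 67. ] 9.6
566 [-53.9  38.8] [ 6.8 54.4] 89.7 world [ 451.8 -222.2] min/max [-81.1  35.3] [-26.7  42.3] 9.6
643 [53.6 33.5] [61.5  7. ] 4.7 world [ 558.7 -209.2] min/max [23.3 27.5] [84.4 34.9] 9.5
1950 [-53.8  -8.6] [50.5 14. ] 0.5 world [ 460.  -268.9] min/max [-79.1 -15.5] [-28.6  -1.4] 9.5
7454 [ 57.2 -91.4] [64.2 67.4] 84.7 world [ 583.4 -331.7] min/max [  22.9 -124.5] [ 91.1 -59.6] 9.6
at [ 467.3 -314.4   81.2] phi 9.6 units [0.028 0.009 0.39 ] turn -0.005
at [ 467.2 -314.3   81.2] phi 9.6 units [0.027 0.01  0.39 ] turn -0.005
at [ 467.1 -314.2   81.1] phi 9.6 units [0.025 0.011 0.388] turn -0.005
```

move_arm(
  commands="0.026 0.01 0.05 -0.005 -1;0.026 0.01 0.1 -0.005 -1;0.026 0.01 0.18 -0.005 -1;0.026 0.01 0.24 -0.005 -1;0.026 0.01 0.3 -0.005 -1;0.026 0.01 0.34 -0.005 -1;0.026 0.01 0.37 -0.005 -1;0.026 0.01 0.39 -0.005 -1;0.026 0.01 0.39 -0.005 -1",
)

```text
time_s: 30.1
ee_pos: [467.3, -311.4, 41.6]
orientation: [0.644, 0.765, 0.0, 0.0]
wrist_force: [-1.9, 0.1, 0.6]
gripper_width: 45.0
```

```bash
python3 - <<'E'
from meas import *
s=r.state();print(s["wrist_force"].round(1),s["gripper_width"]);go(467.75,-311.5,42.2,9.8)
f=grab("wrist");tilt(f)
E
```

```text
[-1.9  0.1  0.6] 44.994472537409976
at [ 467.3 -311.4   41.6] phi 9.8 units [-0.002  0.005 -0.006] turn -0.0
slope dz/dx 0.001 z0 -7.9 x range [-37.8  48. ] 20218
```

move_arm(
  commands="0 0 0 0 0.45;0 0 0 0 0.45;0 0 0 0 0.45;0 0 -0.2 0 0.45;0 0 -0.5 0 0.6;0 0 -0.8 0 1;0 0 -1 0 1;0 0 -1 0 1;0 0 -1 0 1",
)

```text
time_s: 31.05
ee_pos: [467.3, -311.0, 141.3]
orientation: [0.644, 0.765, 0.0, 0.0]
wrist_force: [-0.1, -0.4, -0.1]
gripper_width: 85.2
```

```bash
python3 - <<'E'
from meas import *
f=grab("wrist");W=cloud(f);print(blob(W,(467.5,-313),62,49,5))
E
```

```text
[ 466.7 -312.    46.3   99.1    9.6   49.4 8900. ]
```

move_arm(
  commands="0.2 0 -0.1 0 1;0.5 0.05 -0.3 0 1;0.8 0.1 -0.5 0 1;1 0.12 -0.5 0 1;1 0.12 -0.5 0 1",
)

```text
time_s: 31.6
ee_pos: [461.8, -207.1, 190.3]
orientation: [0.642, 0.766, 0.0, -0.001]
wrist_force: [-0.4, -0.2, -0.1]
gripper_width: 85.4
```

move_arm(
  commands="0.3 0.05 0 0 1;0.7 0.1 0 0 1;1 0.12 0 0 1;1 0.12 0 0 1",
)

```text
time_s: 32.0
ee_pos: [455.9, -106.5, 189.9]
orientation: [0.642, 0.767, -0.0, -0.002]
wrist_force: [-0.1, 0.4, -0.0]
gripper_width: 85.8
```

move_arm(
  commands="0.3 0.05 0 0 1;0.7 0.1 0 0 1;1 0.12 0 0 1;1 0.12 0 0 1",
)

```text
time_s: 32.4
ee_pos: [451.2, -6.8, 190.4]
orientation: [0.642, 0.766, -0.0, -0.001]
wrist_force: [0.1, 1.0, 0.6]
gripper_width: 85.6
```

move_arm(
  commands="0.3 0.05 0 0 1;0.7 0.1 0 0 1;1 0.12 0 0 1;1 0.12 0 0 1;1 0.12 0 0 1",
)

```text
time_s: 32.9
ee_pos: [446.7, 89.7, 190.8]
orientation: [0.644, 0.765, -0.001, 0.0]
wrist_force: [0.2, 0.1, 0.0]
gripper_width: 86.0
```

```bash
python3 - <<'E'
from meas import *
f=grab("wrist");W=cloud(f);b=blob(W,(443.5,141.5),75,40,6);print(b);go(b[0],b[1],100,9.8);print(r.state()["joints"].round(2))
E
```

```text
[ 443.3  141.4   66.9   66.2    8.8   39.4 5432. ]
at [446.7  89.  190.9] phi 9.7 units [0.523 0.055 0.908] turn -0.003
[-0.66  0.31  0.43  2.11 -0.18  0.76  0.05]
```

move_arm(
  commands="0.2 0 0.1 0 1;0.4 0.05 0.3 0 1;0.52 0.055 0.6 0 1;0.52 0.055 0.9 0 1;0.52 0.055 0.91 0 1;0.52 0.055 0.91 0 1;0.52 0.055 0.91 0 1;0.52 0.055 0.91 0 1",
)

```text
time_s: 33.75
ee_pos: [444.1, 143.0, 101.6]
orientation: [0.645, 0.765, 0.001, 0.001]
wrist_force: [0.1, -0.2, 0.3]
gripper_width: 85.4
```

```bash
python3 - <<'E'
from meas import *
go(443.3,141.4,29,9.8)
f=grab("wrist");W=cloud(f);print(blob(W,(443.3,141.4),55,40,6))
E
```

```text
at [444.1 143.  101.6] phi 9.7 units [-0.015 -0.012  0.726] turn -0.001
[ 443.3  141.8   66.4   66.8   42.    39.4 8837. ]
```

move_arm(
  commands="-0.013 -0.01 0.2 0 1;-0.013 -0.01 0.4 0 1;-0.013 -0.01 0.6 0 1;-0.013 -0.01 0.72 0 1;-0.013 -0.01 0.72 0 1;-0.013 -0.01 0.72 0 -1;-0.013 -0.01 0.72 0 -1;-0.013 -0.01 0.72 0 -1;-0.013 -0.01 0.72 0 -1;-0.013 -0.01 0.72 0 -1;-0.013 -0.01 0.72 0 -1;-0.013 -0.01 0.72 0 -1;-0.013 -0.01 0.72 0 -1",
)

```text
time_s: 35.1
ee_pos: [442.9, 142.0, 29.6]
orientation: [0.644, 0.765, 0.001, 0.0]
wrist_force: [-0.7, -1.2, 5.3]
gripper_width: 66.2
```

move_arm(
  commands="0 0 -0.1 0 -1;0 0 -0.3 0 -1;0 0 -0.6 0 -1;0 0 -0.9 0 -1;0 0 -1 0 -1;0 0 -1 0 -1;0 0 -1 0 -1",
)

```text
time_s: 35.8
ee_pos: [441.7, 142.0, 128.0]
orientation: [0.644, 0.765, -0.0, -0.0]
wrist_force: [-0.7, -0.9, -0.5]
gripper_width: 66.0
```

```bash
python3 - <<'E'
from meas import *
f=grab("wrist");held(f);tilt(f);print(r.state()["gripper_width"])
go(582,-333,160,9.8)
E
```

```text
held: ztop -9.7 centre [-0.5 -0.5] [66.3 67.5] 89.5 min/max [[-32.0, -32.2], [31.9, 31.2]] 18594
slope dz/dx 0.002 z0 -9.8 x range [-32.3  31.6] 14129
65.87836800551737
at [441.4 141.7 127.5] phi 9.8 units [-4.918  0.576 -0.324] turn 0.0
```

move_arm(
  commands="-0.2 0 -0.1 0 -1;-0.5 0.05 -0.2 0 -1;-0.8 0.1 -0.33 0 -1;-0.98 0.115 -0.33 0 -1;-0.98 0.115 -0.33 0 -1",
)

```text
time_s: 36.35
ee_pos: [470.2, 44.2, 160.6]
orientation: [0.646, 0.763, -0.001, 0.0]
wrist_force: [-0.0, 0.5, -1.6]
gripper_width: 66.4
```

move_arm(
  commands="-0.4 0.05 0 0 -1;-0.8 0.1 0 0 -1;-0.98 0.115 0 0 -1;-0.98 0.115 0 0 -1",
)

```text
time_s: 36.75
ee_pos: [497.9, -49.7, 160.2]
orientation: [0.646, 0.764, -0.001, -0.0]
wrist_force: [-0.4, 0.4, -1.1]
gripper_width: 66.4
```

move_arm(
  commands="-0.4 0.05 0 0 -1;-0.8 0.1 0 0 -1;-0.98 0.115 0 0 -1;-0.98 0.115 0 0 -1",
)

```text
time_s: 37.15
ee_pos: [526.0, -143.4, 160.3]
orientation: [0.645, 0.764, -0.001, -0.0]
wrist_force: [-0.1, 0.4, -1.7]
gripper_width: 66.5
```

move_arm(
  commands="-0.4 0.05 0 0 -1;-0.8 0.1 0 0 -1;-0.98 0.115 0 0 -1;-0.98 0.115 0 0 -1",
)

```text
time_s: 37.55
ee_pos: [554.1, -237.2, 160.4]
orientation: [0.645, 0.764, -0.0, -0.0]
wrist_force: [-0.4, 0.3, -1.0]
gripper_width: 66.3
```

move_arm(
  commands="-0.4 0.05 0 0 -1;-0.8 0.1 0 0 -1;-0.98 0.115 0 0 -1;-0.98 0.115 0 0 -1;-0.98 0.115 0 0 -1;-0.98 0.115 0 0 -1",
)

```text
time_s: 38.15
ee_pos: [582.7, -327.6, 160.6]
orientation: [0.643, 0.766, 0.001, -0.001]
wrist_force: [-0.5, 0.3, -0.7]
gripper_width: 66.2
```

```bash
python3 - <<'E'
from meas import *
f=grab("wrist");held(f);W=cloud(f);tray(W,(511.5,-251.3));print(r.state()["gripper_width"])
for n,c,rad in [("ssq",(448,-200),45),("sq",(565,-242),50)]: print(n,blob(W,c,rad,49,5))
go(582,-333,60,9.8)
E
```

```text
held: ztop -9.6 centre [-0.6 -0.5] [66.7 67. ] 80.5 min/max [[-31.8, -32.1], [32.0, 31.2]] 18603
top 23.4 [-105. -136.] [104.  49.] [ -0.  -43.7] [209.  185.2] 0.12
248 [-55.4  37.4] [ 3.6 53.3] 88.3 world [ 450.5 -223.9] min/max [-82.1  36.4] [-28.7  40. ] 10.6
251 [-51.1  -3.5] [21.2 54. ] 64.7 world [ 461.7 -263.4] min/max [-79.6 -24.5] [-30.9  -0.1] 9.7
3264 [ 53.8 -79.7] [71.8 46.1] 2.1 world [ 578.  -320.7] min/max [  18.2 -103.9] [ 90.1 -56.7] 9.5
66.28304860861351
ssq [ 454.1 -220.3   49.6    6.2   10.3   48.9  926. ]
sq [ 564.7 -241.8   62.1   62.1    9.6   49.4 9052. ]
at [ 582.6 -328.2  160.8] phi 10.0 units [-0.049 -0.014  1.008] turn 0.003
```

move_arm(
  commands="-0.01 -0.01 0.1 0 -1;-0.01 -0.01 0.3 0 -1;-0.01 -0.01 0.5 0 -1;-0.01 -0.01 0.7 0 -1;-0.01 -0.01 0.8 0 -1;-0.01 -0.01 0.8 0 -1;-0.01 -0.01 0.8 0 -1;-0.01 -0.01 0.8 0 -1;-0.01 -0.01 0.8 0 -1",
)

```text
time_s: 39.1
ee_pos: [582.1, -332.7, 82.4]
orientation: [0.644, 0.765, 0.0, 0.001]
wrist_force: [-0.2, 0.3, -1.3]
gripper_width: 66.3
```

```bash
python3 - <<'E'
from meas import *
f=grab("wrist");held(f);W=cloud(f);tray(W,(511.5,-251.3))
for i in range(2): go(580.9,-332.6,40.3,9.8); grab("wrist")
E
```

```text
held: ztop -9.6 centre [-0.5 -0.6] [67.  67.4] 62.2 min/max [[-31.9, -32.2], [32.0, 31.4]] 18622
top 23.4 [-105. -136.] [105.  27.] [ -0.2 -54.5] [163.6 209.3] 89.95
351 [-55.4  -2.3] [ 5.5 48.1] 88.6 world [ 457.3 -263. ] min/max [-79.5  -5.6] [-31.4  -0. ] 9.8
2873 [ 53.8 -74.3] [72.2 35.3] 1.4 world [ 577.2 -315.3] min/max [ 18.1 -92.8] [ 90.3 -56.6] 9.5
at [ 581.9 -332.6   82.2] phi 9.8 units [ 0.002 -0.011  0.419] turn 0.0
at [ 581.8 -332.6   82. ] phi 9.8 units [ 0.001 -0.01   0.417] turn 0.0
```

move_arm(
  commands="0 -0.01 0.05 0 -1;0 -0.01 0.1 0 -1;0 -0.01 0.18 0 -1;0 -0.01 0.24 0 -1;0 -0.01 0.3 0 -1;0 -0.01 0.34 0 -1;0 -0.01 0.38 0 -1;0 -0.01 0.41 0 -1;0 -0.01 0.41 0 -1",
)

```text
time_s: 40.15
ee_pos: [580.5, -332.0, 39.9]
orientation: [0.644, 0.765, 0.0, -0.0]
wrist_force: [-0.4, 1.6, -1.9]
gripper_width: 66.2
```

```bash
python3 - <<'E'
from meas import *
s=r.state();print(s["wrist_force"].round(1),s["gripper_width"]);go(580.9,-332.6,40.3,9.8)
f=grab("wrist");tilt(f)
E
```

```text
[-0.4  1.6 -1.9] 66.23026779353225
at [ 580.5 -332.    39.9] phi 9.8 units [-0.006  0.003 -0.004] turn 0.0
slope dz/dx -0.003 z0 -9.7 x range [-32.1  31.7] 14103
```

move_arm(
  commands="0 0 0 0 0.9;0 0 0 0 0.9;0 0 0 0 0.9;0 0 0 0 0.9;0 0 -0.2 0 0.9;0 0 -0.5 0 1;0 0 -0.8 0 1;0 0 -1 0 1;0 0 -1 0 1;0 0 -1 0 1",
)

```text
time_s: 41.2
ee_pos: [580.5, -332.5, 140.4]
orientation: [0.644, 0.765, 0.0, 0.0]
wrist_force: [0.3, -0.9, -0.0]
gripper_width: 85.5
```

```bash
python3 - <<'E'
from meas import *
f=grab("wrist");W=cloud(f);print(blob(W,(580.5,-333),50,49,5))
E
```

```text
[ 579.9 -332.1   66.9   66.6   52.7   49.4 7040. ]
```

move_arm(
  commands="0.2 0.1 -0.2 0 1;0.5 0.2 -0.5 0 1;0.8 0.3 -0.9 0 1;0.98 0.44 -1 0 1;0.98 0.44 -1 0 1;0.98 0.44 -1 0 1",
)

```text
time_s: 41.85
ee_pos: [606.6, -227.9, 238.9]
orientation: [0.644, 0.765, -0.001, -0.001]
wrist_force: [-1.3, -1.8, 0.1]
gripper_width: 85.5
```

```bash
python3 - <<'E'
from meas import *
f=grab("wrist");save(f,"w7.png")
g=grab("top");V=cloud(g)
for n,c,rad,h in [("ssq",(451,-202.3),60,50),("sq",(567,-243),50,50),("bar",(470,-314.5),65,50),("round",(583.7,-335),50,50)]: print(n,blob(V,c,rad,h,7))
tray(V)
go(687,83,200,9.8)
E
```

```text
ssq None
sq [ 587.8 -210.8    7.1   14.7   62.6   49.3   14. ]
bar [ 470.5 -353.3   30.4   55.    68.9   50.4  150. ]
round None
top 24.1 [-104. -137.] [104. 137.] [-0.   0.6] [275.  206.7] 89.25
299 [54.4 85. ] [54.3 53.2] 58.1 world [ 554.  -160.2] min/max [26.8 57.6] [ 81.6 113.1] 10.2
at [ 605.6 -229.6  238.6] phi 9.7 units [2.944 1.33  0.383] turn -0.002
```

move_arm(
  commands="0.3 0.15 0 0 1;0.7 0.3 0 0 1;0.98 0.44 0 0 1;0.98 0.44 0 0 1",
)

```text
time_s: 42.35
ee_pos: [634.6, -118.9, 238.5]
orientation: [0.642, 0.767, 0.001, -0.002]
wrist_force: [0.1, 0.5, -0.1]
gripper_width: 85.5
```

move_arm(
  commands="0.3 0.15 0 0 1;0.7 0.3 0 0 1;0.98 0.44 0 0 1;0.98 0.44 0 0 1",
)

```text
time_s: 42.75
ee_pos: [660.9, -15.3, 238.6]
orientation: [0.642, 0.767, 0.001, -0.002]
wrist_force: [-0.0, 0.9, -0.1]
gripper_width: 85.4
```

move_arm(
  commands="0.2 0.15 0 0 1;0.5 0.3 0 0 1;0.7 0.44 0 0 1;0.7 0.44 0 0 1;0.7 0.44 0 0 1;0.7 0.44 0 0 1",
)

```text
time_s: 43.35
ee_pos: [691.4, 52.9, 239.9]
orientation: [0.645, 0.764, -0.001, 0.0]
wrist_force: [-1.6, -0.6, -0.5]
gripper_width: 85.2
```

```bash
python3 - <<'E'
from meas import *
f=grab("wrist");save(f,"w8.png");W=cloud(f)
for h,t,rad in [(54.3,3,45),(85,5,22),(75,14,22)]: print(h,blob(W,(687,83),rad,h,t))
g=grab("top");V=cloud(g)
for n,c,rad,h in [("ssq",(451,-202.3),60,50),("sq",(567,-243),50,50),("bar",(470,-314.5),65,50),("round",(583.7,-335),50,50)]: print(n,blob(V,c,rad,h,7))
go(687,83,150,9.8)
E
```

```text
54.3 [ 689.2   82.2   71.    70.9   76.4   54.3 3752. ]
85 [689.1  82.4  24.4  24.9  10.   87.2 731. ]
75 [689.1  82.1  25.1  25.2  33.4  87.1 787. ]
ssq [ 452.1 -200.    49.8   49.8    9.8   49.8  341. ]
sq [ 567.2 -243.    62.4   62.8    9.3   49.9  504. ]
bar [ 469.2 -313.3   46.1  100.3    9.7   50.3  626. ]
round [ 581.7 -333.9   65.    65.8   42.7   50.1  466. ]
at [691.6  53.7 240.3] phi 9.6 units [0.298 0.004 0.902] turn -0.004
```

View pics/w8.png

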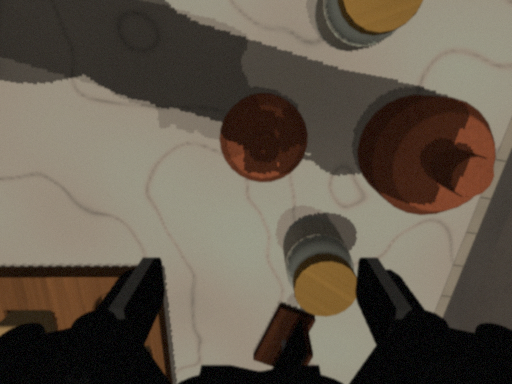

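move_arm(
  commands="0.1 0.01 0 0 1;0.25 0.02 0.2 0 1;0.286 0.023 0.5 0 1;0.286 0.023 0.8 0 1;0.286 0.023 0.9 0 1;0.286 0.023 0.9 0 1;0.286 0.023 0.9 0 1;0.286 0.023 0.9 0 1",
)

```text
time_s: 44.25
ee_pos: [690.5, 84.5, 152.3]
orientation: [0.644, 0.765, 0.001, 0.001]
wrist_force: [-0.3, 0.1, 0.6]
gripper_width: 85.4
```

```bash
python3 - <<'E'
from meas import *
f=grab("wrist");W=cloud(f);b=blob(W,(689,82.3),22,85,5);print(b);go(b[0],b[1],76,9.8)
E
```

```text
[ 689.2   82.2   24.8   25.1   54.    87.1 1309. ]
at [690.4  84.6 152.1] phi 9.8 units [-0.022 -0.018  0.761] turn -0.0
```

move_arm(
  commands="-0.022 -0.018 0.2 0 1;-0.022 -0.018 0.4 0 1;-0.022 -0.018 0.6 0 1;-0.022 -0.018 0.7 0 1;-0.022 -0.018 0.76 0 1;-0.022 -0.018 0.76 0 1;-0.022 -0.018 0.76 0 -1;-0.022 -0.018 0.76 0 -1;-0.022 -0.018 0.76 0 -1;-0.022 -0.018 0.76 0 -1;-0.022 -0.018 0.76 0 -1;-0.022 -0.018 0.76 0 -1;-0.022 -0.018 0.76 0 -1;-0.022 -0.018 0.76 0 -1;-0.022 -0.018 0.76 0 -1;-0.022 -0.018 0.76 0 -1;-0.022 -0.018 0.76 0 -1",
)

```text
time_s: 46.0
ee_pos: [688.4, 82.3, 74.8]
orientation: [0.644, 0.765, 0.0, 0.0]
wrist_force: [0.9, 0.5, 5.6]
gripper_width: 24.0
```

move_arm(
  commands="0 0 -0.1 0 -1;0 0 -0.3 0 -1;0 0 -0.6 0 -1;0 0 -0.9 0 -1;0 0 -1 0 -1;0 0 -1 0 -1;0 0 -1 0 -1",
)

```text
time_s: 46.7
ee_pos: [686.7, 82.3, 172.6]
orientation: [0.644, 0.765, -0.001, -0.001]
wrist_force: [-0.4, 0.2, -2.7]
gripper_width: 24.4
```

```bash
python3 - <<'E'
from meas import *
f=grab("wrist");save(f,"w9.png");W=cloud(f);s=r.state();print(s["gripper_width"],s["wrist_force"].round(1));p=s["ee_pos"]
print(blob(W,p[:2],60,p[2]-76+54,6)); top(W,p[:2],55,p[2]-30,p[2]-15); go(580.5,-333,205,9.8)
E
```

```text
24.891110068222968 [ 0.1  0.2 -3.1]
[6.856e+02 8.570e+01 7.700e+01 7.010e+01 8.000e+00 1.520e+02 9.010e+03]
top plane slopes [ 1.40000e-02 -8.50000e-02  1.50482e+02]
at [686.4  82.3 172.1] phi 9.8 units [-3.912 -1.753 -0.323] turn 0.0
```

View pics/w9.png

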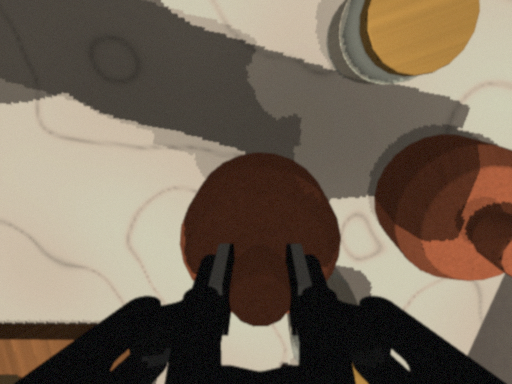

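move_arm(
  commands="-0.1 -0.05 -0.2 0 -1;-0.3 -0.2 -0.5 0 -1;-0.6 -0.3 -0.6 0 -1;-0.9 -0.44 -0.6 0 -1;-0.98 -0.44 -0.6 0 -1;-0.98 -0.44 -0.6 0 -1",
)

```text
time_s: 47.35
ee_pos: [660.8, -25.2, 235.0]
orientation: [0.646, 0.764, -0.0, 0.0]
wrist_force: [0.3, 0.2, -2.6]
gripper_width: 24.3
```

move_arm(
  commands="-0.3 -0.15 0 0 -1;-0.6 -0.3 0 0 -1;-0.9 -0.44 0 0 -1;-0.98 -0.44 0 0 -1;-0.98 -0.44 0 0 -1",
)

```text
time_s: 47.85
ee_pos: [634.6, -126.7, 234.4]
orientation: [0.645, 0.764, -0.0, 0.0]
wrist_force: [0.2, 0.5, -3.4]
gripper_width: 24.1
```

move_arm(
  commands="-0.3 -0.15 0 0 -1;-0.6 -0.3 0 0 -1;-0.9 -0.44 0 0 -1;-0.98 -0.44 0 0 -1;-0.98 -0.44 0 0 -1",
)

```text
time_s: 48.35
ee_pos: [608.5, -229.5, 234.2]
orientation: [0.644, 0.765, 0.0, -0.0]
wrist_force: [1.0, 0.2, -3.3]
gripper_width: 24.4
```

move_arm(
  commands="-0.3 -0.15 0 0 -1;-0.6 -0.3 0 0 -1;-0.9 -0.43 0.2 0 -1;-0.97 -0.43 0.4 0 -1;-0.97 -0.43 0.6 0 -1;-0.97 -0.43 0.6 0 -1;-0.97 -0.43 0.6 0 -1;-0.97 -0.43 0.6 0 -1",
)

```text
time_s: 49.15
ee_pos: [583.6, -331.6, 175.4]
orientation: [0.643, 0.766, 0.001, 0.001]
wrist_force: [-0.1, -0.0, -1.9]
gripper_width: 24.2
```

```bash
python3 - <<'E'
from meas import *
f=grab("wrist");W=cloud(f);s=r.state();print(s["gripper_width"],s["wrist_force"].round(1));p=s["ee_pos"]
z=W[...,2];d=np.hypot(W[...,0]-p[0],W[...,1]-p[1])
h,e=np.histogram(z[(d<45)&(z>100)],bins=np.arange(p[2]-80,p[2]+10,3));print(h.tolist(),e[0].round(1))
zt=p[2]-76+55; print(blob(W,p[:2],48,zt,5)); top(W,p[:2],36,zt-7,zt+5); go(580.5,-333,100,9.8)
E
```

```text
24.142498860491617 [ 0.7  0.2 -2.5]
[0, 12, 91, 100, 98, 107, 114, 119, 122, 124, 137, 141, 151, 165, 535, 995, 992, 1020, 999, 5844, 1281, 26, 112, 272, 380, 403, 414, 475, 473] 95.6
[ 582.6 -329.7   71.9   70.4   51.2  154.9 8124. ]
top plane slopes [ 1.0000e-02 -2.9000e-02  1.5473e+02]
at [ 583.4 -332.1  175.6] phi 9.9 units [-0.003 -0.032  0.756] turn 0.002
```

move_arm(
  commands="-0.005 -0.02 0.1 0 -1;-0.005 -0.025 0.25 0 -1;-0.005 -0.025 0.35 0 -1;-0.005 -0.025 0.38 0 -1;-0.005 -0.025 0.38 0 -1;-0.005 -0.025 0.38 0 -1;-0.005 -0.025 0.38 0 -1",
)

```text
time_s: 49.9
ee_pos: [580.0, -334.0, 136.9]
orientation: [0.644, 0.765, 0.0, 0.001]
wrist_force: [-0.3, 1.5, -2.0]
gripper_width: 24.5
```

```bash
python3 - <<'E'
from meas import *
f=grab("wrist");save(f,"w10.png")
he=np.array(f["hand_eye"]);z=f["z_map"];v,u=np.mgrid[:z.shape[0],:z.shape[1]]
P=np.stack([(u-f["cx"])/f["fx"]*z,(v-f["cy"])/f["fy"]*z,z],-1)@he[:3,:3].T+he[:3,3]
m=(z>0)&(np.abs(P[...,2]-21)<3)&(np.hypot(P[...,0],P[...,1])<50)
p=P[m];print("tool-frame top face",np.percentile(p[:,:2],[0.3,99.7],axis=0).round(1).tolist())
q=p[(p[:,0]>12)];A=np.c_[q[:,:2],np.ones(len(q))];print("slopes",np.linalg.lstsq(A,q[:,2],rcond=None)[0].round(3))
print("side points max x",np.percentile(P[(z>0)&(np.abs(P[...,1])<4)&(P[...,2]>25)&(P[...,2]<70)&(np.abs(P[...,0])<50)][:,0],[99.5]))
for i in range(2): go(580.3,-333.2,100,9.8); grab("wrist")
E
```

```text
tool-frame top face [[-9.8, -35.4], [34.9, 34.6]]
slopes [ 5.2000e-02 -3.0000e-03  1.9511e+01]
side points max x [42.39975345]
at [ 580.  -334.   136.8] phi 9.8 units [0.008 0.004 0.368] turn -0.0
at [ 579.9 -333.9  136.8] phi 9.8 units [0.007 0.005 0.368] turn 0.0
```

View pics/w10.png

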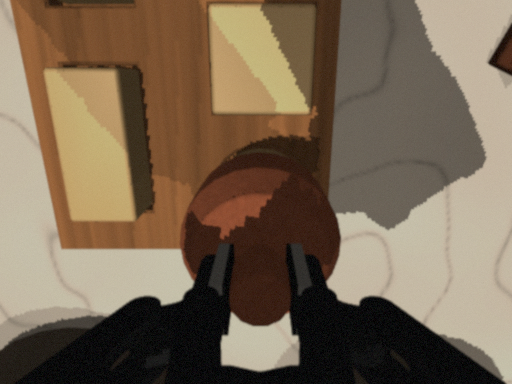

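move_arm(
  commands="0.005 0.005 0.05 0 -1;0.005 0.005 0.12 0 -1;0.005 0.005 0.2 0 -1;0.005 0.005 0.27 0 -1;0.005 0.005 0.32 0 -1;0.005 0.005 0.35 0 -1;0.005 0.005 0.37 0 -1;0.005 0.005 0.37 0 -1",
)

```text
time_s: 50.85
ee_pos: [580.2, -333.2, 99.3]
orientation: [0.644, 0.765, 0.0, 0.0]
wrist_force: [0.3, 0.1, -2.8]
gripper_width: 24.5
```

```bash
python3 - <<'E'
from meas import *
s=r.state();print(s["wrist_force"].round(1),s["gripper_width"]);go(580.3,-333.2,100,9.8)
E
```

```text
[ 0.3  0.1 -2.8] 24.48078948613032
at [ 580.2 -333.2   99.3] phi 9.8 units [ 0.     0.001 -0.007] turn 0.0
```

move_arm(
  commands="0 0 0.01 0 -1;0 0 0.02 0 -1;0 0 0.02 0 -1",
)

```text
time_s: 51.15
ee_pos: [580.6, -333.4, 98.7]
orientation: [0.644, 0.765, 0.0, 0.001]
wrist_force: [-0.8, 2.3, 6.7]
gripper_width: 24.4
```

move_arm(
  commands="0 0 0 0 0;0 0 0 0 0;0 0 0 0 0;0 0 0 0 0;0 0 -0.1 0 0;0 0 -0.3 0 0;0 0 -0.6 0 0;0 0 -0.9 0 0;0 0 -1 0 0;0 0 -1 0 0",
)

```text
time_s: 52.15
ee_pos: [581.0, -333.9, 199.5]
orientation: [0.644, 0.765, 0.0, 0.002]
wrist_force: [0.4, 0.5, -0.2]
gripper_width: 43.0
```

```bash
python3 - <<'E'
from meas import *
f=grab("wrist");W=cloud(f)
print(blob(W,(580.5,-333),48,78.3,4),blob(W,(580.5,-333),30,110,6)); 
m=(np.abs(W[...,2]-78.5)<4)&(np.hypot(W[...,0]-580.5,W[...,1]+333)<30); p=W[m];print(np.linalg.lstsq(np.c_[p[:,:2]-p[:,:2].mean(0),np.ones(len(p))],p[:,2],rcond=None)[0].round(3))
E
```

```text
[ 5.803e+02 -3.338e+02  7.180e+01  7.210e+01  3.900e+00  7.830e+01
  5.063e+03] [ 580.3 -333.5   24.9   25.    80.5  111.2 1080. ]
[1.0000e-03 0.0000e+00 7.8444e+01]
```

move_arm(
  commands="0.2 0 0 0 -1;0.5 0 0 0 -1;0.8 -0.04 0 0 -1;0.97 -0.04 0 0 -1;0.97 -0.04 0 0 -1",
)

```text
time_s: 52.7
ee_pos: [559.4, -235.0, 196.1]
orientation: [0.643, 0.766, 0.0, -0.002]
wrist_force: [0.0, -0.4, 0.2]
gripper_width: -0.2
```

move_arm(
  commands="0.4 0 0 0 -1;0.8 -0.04 0 0 -1;0.97 -0.04 0 0 -1;0.97 -0.04 0 0 -1",
)

```text
time_s: 53.1
ee_pos: [539.2, -141.4, 196.8]
orientation: [0.643, 0.766, 0.0, -0.001]
wrist_force: [-0.8, -0.2, -0.2]
gripper_width: 0.1
```

move_arm(
  commands="0.4 0 0 0 -1;0.8 -0.04 0 0 -1;0.97 -0.04 0 0 -1;0.97 -0.04 0 0 -1",
)

```text
time_s: 53.5
ee_pos: [519.1, -47.5, 197.1]
orientation: [0.643, 0.766, 0.0, -0.0]
wrist_force: [0.5, -0.8, 0.0]
gripper_width: 0.2
```

move_arm(
  commands="0.4 0 0 0 -1;0.8 -0.04 0 0 -1;0.97 -0.04 0 0 -1;0.97 -0.04 0 0 -1",
)

```text
time_s: 53.9
ee_pos: [499.0, 46.9, 197.2]
orientation: [0.643, 0.765, 0.0, 0.0]
wrist_force: [0.4, -0.2, -0.1]
gripper_width: -0.2
```

move_arm(
  commands="0.4 0 0 0 -1;0.8 -0.04 0 0 -1;0.97 -0.04 0 0 -1;0.97 -0.04 0 0 -1;0.97 -0.04 0 0 -1;0.97 -0.04 0 0 -1",
)

```text
time_s: 54.5
ee_pos: [478.9, 138.6, 197.3]
orientation: [0.646, 0.764, -0.0, 0.001]
wrist_force: [0.7, -0.6, -0.1]
gripper_width: -0.1
```

```bash
python3 - <<'E'
from meas import *
f=grab("wrist");save(f,"w11.png");W=cloud(f)
print(blob(W,(441,293),40,125.3,5),blob(W,(428,331),100,95,4));go(441,293,200,9.8);print(r.state()["joints"].round(2),r.state()["gripper_width"])
g=grab("top");V=cloud(g)
for n,c,rad,h in [("ssq",(451,-202.3),60,50),("sq",(567,-243),50,50),("bar",(470,-314.5),65,50),("bell",(583.7,-335),40,79)]: print(n,blob(V,c,rad,h,5))
E
```

```text
None [426.3 255.1  57.5  10.    9.9  95.3 989. ]
at [478.6 138.9 197.3] phi 9.6 units [ 1.582 -0.114 -0.028] turn -0.005
[-0.7   0.37  0.4   2.   -0.19  0.81 -0.03] 0.08040777664589902
ssq [ 452.1 -199.9   49.7   50.8    9.6   49.9  312. ]
sq [ 567.  -243.    61.5   63.1    8.4   50.2  476. ]
bar [ 469.3 -313.4   45.7  100.1    9.5   50.3  592. ]
bell [ 581.7 -334.7   73.    73.9   64.5   79.   454. ]
```

View pics/w11.png

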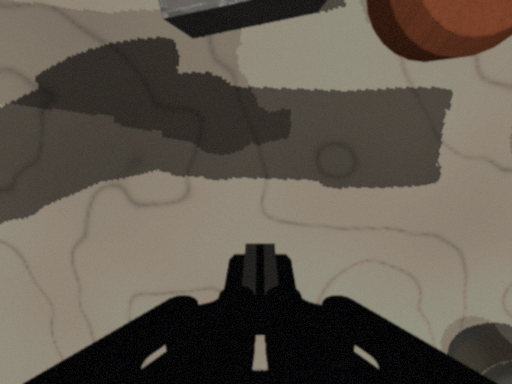

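move_arm(
  commands="0.3 0 0 0 -1;0.7 -0.05 0 0 -1;1 -0.06 0 0 -1;1 -0.06 0 0 -1;1 -0.06 0 0 -1;1 -0.06 0 0 -1",
)

```text
time_s: 55.2
ee_pos: [455.5, 237.0, 197.3]
orientation: [0.645, 0.764, -0.0, 0.0]
wrist_force: [1.0, -0.6, 0.8]
gripper_width: 0.1
```

```bash
python3 - <<'E'
from meas import *
f=grab("wrist");save(f,"w12.png");W=cloud(f)
print(blob(W,(441,293),40,125.3,5));go(441,293,150,9.8)
E
```

```text
[ 441.5  292.5   35.2   35.2   56.4  125.3 2900. ]
at [455.5 237.  197.3] phi 9.6 units [ 0.576 -0.049  0.473] turn -0.003
```

View pics/w12.png

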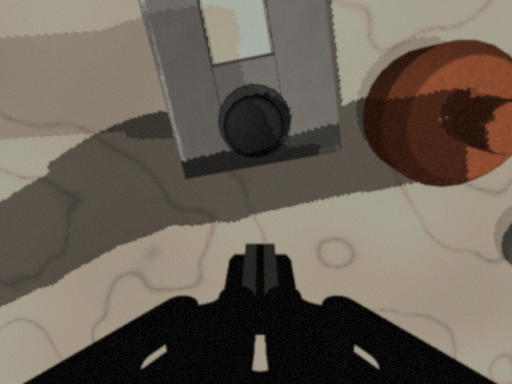

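move_arm(
  commands="0.2 -0.02 0 0 -1;0.4 -0.045 0.1 0 -1;0.57 -0.045 0.3 0 -1;0.57 -0.045 0.43 0 -1;0.57 -0.045 0.45 0 -1;0.57 -0.045 0.45 0 -1;0.57 -0.045 0.45 0 -1",
)

```text
time_s: 55.95
ee_pos: [441.7, 293.1, 153.0]
orientation: [0.645, 0.764, 0.0, 0.0]
wrist_force: [0.0, -0.5, 0.1]
gripper_width: 0.1
```

```bash
python3 - <<'E'
from meas import *
f=grab("wrist");grab("wrist");go(441.5,292.5,123,9.8);save(f,"w13.png");W=cloud(f);print(blob(W,(441.5,292.5),40,125.3,5))
E
```

```text
at [441.5 293.7 153.1] phi 9.7 units [-0.012 -0.002  0.301] turn -0.002
[ 440.8  299.1   35.5   23.2    7.5  125.2 1828. ]
```

move_arm(
  commands="-0.01 0 0.05 0 -1;-0.01 0 0.1 0 -1;-0.01 0 0.15 0 -1;-0.01 0 0.19 0 -1;-0.01 0 0.23 0 -1;-0.01 0 0.26 0 -1;-0.01 0 0.29 0 -1;-0.01 0 0.3 0 -1;-0.01 0 0.3 0 -1",
)

```text
time_s: 56.95
ee_pos: [441.2, 293.2, 122.6]
orientation: [0.644, 0.765, 0.0, 0.0]
wrist_force: [-0.2, -1.4, 5.5]
gripper_width: -0.5
```

move_arm(
  commands="0 0 -0.05 0 -1;0 0 -0.1 0 -1;0 0 -0.2 0 -1;0 0 -0.3 0 -1;0 0 -0.3 0 -1;0 0 -0.3 0 -1;0 0 -0.3 0 -1",
)

```text
time_s: 57.65
ee_pos: [440.5, 293.2, 152.0]
orientation: [0.644, 0.765, -0.0, -0.0]
wrist_force: [0.8, 0.3, 0.5]
gripper_width: 0.0
```

```bash
python3 - <<'E'
from meas import *
f=grab("wrist");save(f,"w14.png");go(441.5,292.5,123,9.8)
a=f["pixels"][:,100:420];b=r.grab_frame("side")["pixels"][300:384,200:320]
cv2.imwrite("pics/p1.png",np.hstack([cv2.resize(a,(400,480)),cv2.resize(b,(400,480))])[:,:,::-1])
E
```

```text
at [440.5 293.1 151.9] phi 9.8 units [-0.008  0.009  0.289] turn 0.0
```

View pics/p1.png

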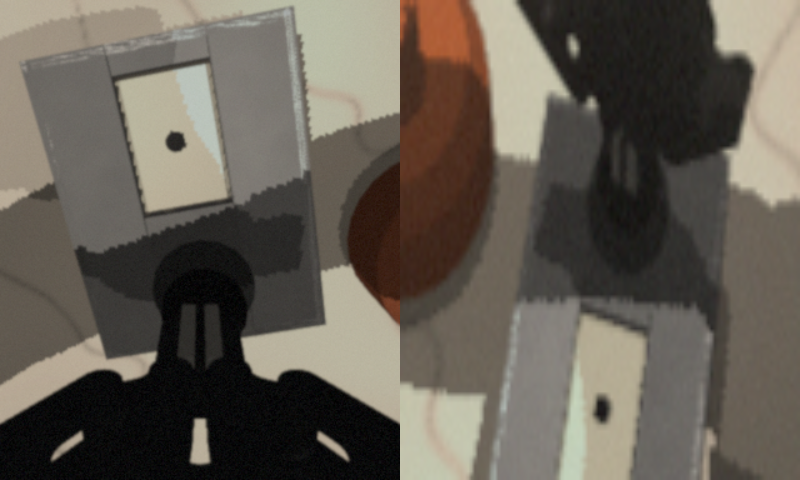

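The window now shows 1 dot, so the press works. Three more to go.

move_arm(
  commands="0 0 0.05 0 -1;0 0 0.1 0 -1;0 0 0.15 0 -1;0 0 0.19 0 -1;0 0 0.23 0 -1;0 0 0.26 0 -1;0 0 0.29 0 -1;0 0 0.3 0 -1;0 0 0.3 0 -1;0 0 0.25 0 -1;0 0 0.2 0 -1;0 0 0.1 0 -1;0 0 0 0 -1;0 0 0 0 -1;0 0 0 0 -1;0 0 0 0 -1",
)

```text
time_s: 59.35
ee_pos: [440.6, 293.1, 152.0]
orientation: [0.644, 0.765, -0.0, -0.0]
wrist_force: [0.2, 0.3, -0.5]
gripper_width: 0.0
```

move_arm(
  commands="0 0 0.05 0 -1;0 0 0.1 0 -1;0 0 0.15 0 -1;0 0 0.19 0 -1;0 0 0.23 0 -1;0 0 0.26 0 -1;0 0 0.29 0 -1;0 0 0.3 0 -1;0 0 0.3 0 -1;0 0 0.25 0 -1;0 0 0.2 0 -1;0 0 0.1 0 -1;0 0 0 0 -1;0 0 0 0 -1;0 0 0 0 -1;0 0 0 0 -1",
)

```text
time_s: 60.95
ee_pos: [440.6, 293.1, 152.0]
orientation: [0.644, 0.765, -0.0, -0.0]
wrist_force: [-1.0, 0.3, -0.2]
gripper_width: 0.0
```

```bash
cat > dots.py <<'E'
from meas import *
f=grab("wrist");save(f,"w15.png");a=f["pixels"][:190,100:420]
cv2.imwrite("pics/p2.png",cv2.resize(a,(640,380))[:,:,::-1])
gray=cv2.cvtColor(np.ascontiguousarray(f["pixels"]),cv2.COLOR_RGB2GRAY)[50:172,190:288]
n,l,st,c=cv2.connectedComponentsWithStats((gray<60).astype(np.uint8))
print([(s[4],x.round()) for s,x in zip(st[1:],c[1:]) if 20<s[4]<400])
E
python3 dots.py
```

```text
[(np.int32(97), array([23.,  7.])), (np.int32(164), array([43., 30.])), (np.int32(24), array([ 6., 39.])), (np.int32(151), array([50., 63.])), (np.int32(149), array([56., 94.])), (np.int32(24), array([20., 99.])), (np.int32(171), array([ 63., 115.])), (np.int32(72), array([ 91., 119.]))]
```

View pics/p2.png

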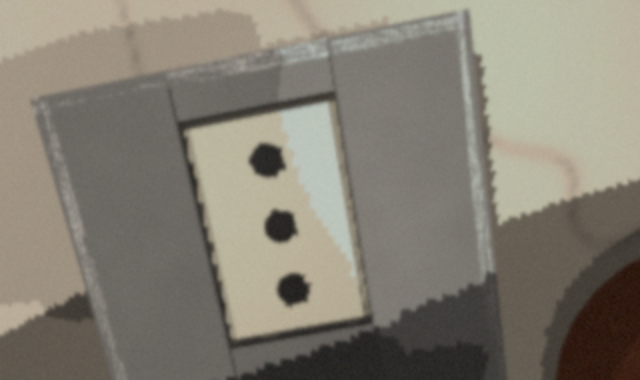

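Three dots now. One more press, then I'll back off upward.

move_arm(
  commands="0 0 0.05 0 -1;0 0 0.1 0 -1;0 0 0.15 0 -1;0 0 0.19 0 -1;0 0 0.23 0 -1;0 0 0.26 0 -1;0 0 0.29 0 -1;0 0 0.3 0 -1;0 0 0.3 0 -1;0 0 0.25 0 -1;0 0 0.2 0 -1;0 0 0.1 0 -1;0 0 0 0 -1;0 0 0 0 -1;0 0 -0.3 0 -1;0 0 -0.5 0 -1;0 0 -0.5 0 -1;0 0 -0.5 0 -1;0 0 -0.5 0 -1",
)

```text
time_s: 62.9
ee_pos: [440.2, 292.9, 201.4]
orientation: [0.644, 0.765, -0.001, -0.0]
wrist_force: [-0.6, 0.4, -0.7]
gripper_width: 0.1
```

```bash
python3 - <<'E'
from meas import *
f=grab("wrist");W=cloud(f);print("button",blob(W,(441.5,292.5),30,122,12))
g=grab("top");V=cloud(g)
for n,c,rad,h,t in [("ssq",(451,-202.3),60,50,5),("sq",(567,-243),50,50,5),("bar",(470,-314.5),65,50,5),("bell",(583.7,-335),40,79,4),("button",(444,290),22,120,12),("jar_a",(768.5,-36),60,100,8),("jar_b",(753.4,208),60,100,8),("slate",(763.5,-177),80,82,12)]: print(n,blob(V,c,rad,h,t))
a=cv2.resize(f["pixels"][:230,80:430],(800,526))
cv2.imwrite("pics/p3.png",a[:,:,::-1]); print(r.state()["time_s"])
E
```

```text
button [ 441.7  293.    35.    35.1   56.7  125.3 2288. ]
ssq [ 452.1 -199.9   49.7   50.5    9.8   50.2  317. ]
sq [ 566.7 -243.5   61.2   63.2    8.9   50.2  475. ]
bar [ 469.1 -313.1   45.9   99.6    9.6   50.2  589. ]
bell [ 582.8 -336.4   72.9   71.5   50.3   78.8  394. ]
button [444.3 286.   27.1  35.6  78.2 124.6 115. ]
jar_a [769.1 -36.7  58.5  58.6  28.3 100.3 367. ]
jar_b [753.4 207.4  57.7  58.5  89.8 100.1 365. ]
slate [ 763.5 -176.8  108.6    9.5   77.3   83.7  170. ]
63.0
```

View pics/p3.png

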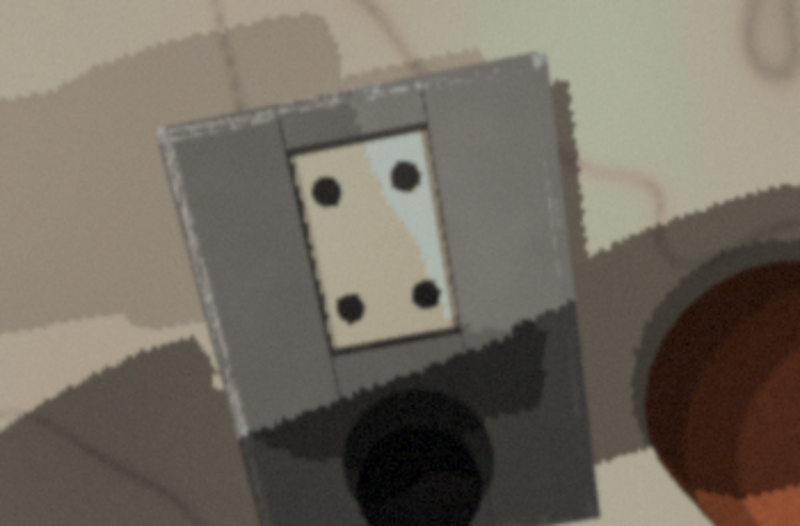

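Four dots and the button is up. The top camera's bell reading shifted slightly, so I'll check it again from both cameras.

```bash
python3 - <<'E'
from meas import *
for k in range(2):
    g=grab("top");V=cloud(g);print(blob(V,(583,-335),60,78.5,5),blob(V,(583,-335),25,109,6)); top(V,(583,-335),30,74,83)
f=grab("side");S=cloud(f);print("side",blob(S,(581,-334),60,78.5,5),blob(S,(581,-334),25,109,6))
a=cv2.resize(g["pixels"][180:310,280:440],(400,325));b=cv2.resize(f["pixels"][110:240,280:440],(400,325))
cv2.imwrite("pics/end.png",np.hstack([a,b])[:,:,::-1])
E
```

```text
[ 581.7 -333.    76.6   73.7   59.3   78.7  459. ] [ 582.5 -334.4   24.    24.5   44.3  111.    72. ]
top plane slopes [-2.0000e-03 -1.0000e-02  7.8971e+01]
[ 581.1 -335.4   76.    74.1   88.9   78.8  456. ] [ 582.4 -335.2   24.5   24.2   21.9  111.1   69. ]
top plane slopes [-7.0000e-03 -7.0000e-03  7.9098e+01]
side None None
```

View pics/end.png

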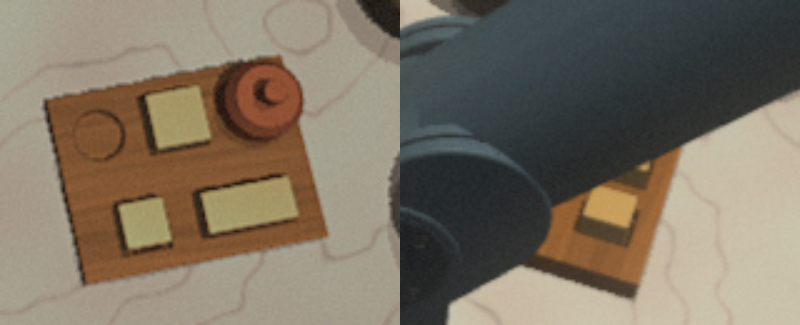

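The top view shows three cheeses seated, the small-round recess empty, and the bell level over the large round. The small shift in the bell reading was noise. The robot is clear of everything, so I'm handing in.

```bash
python3 -c "
from station import r
r.close_job(); print('done')"
```

```text
the job is handed in; nothing more can be done
done
```

The job is done and handed in, at about 63 s of the 200 s allowed. All four cheeses that were out (small square, square, bar, large round) are in their own recesses. The small round was absent, so its recess stays empty. The 88 mm bell stands over the large round, and four presses took the drum from 0 to 4.

**Last checks:**
- **Cheeses:** the three uncovered cheese tops read about 50 mm from the top camera, which means fully seated. The large round read the same before the bell covered it.
- **Bell:** its flat top is level at about 79 mm and its centre is within about 1–2 mm of the recess centre.
- **Counter:** the window shows 4 dots and the button top is back up at about 125 mm.
- **Bystanders:** the jars and the slate sign are within 1 mm of where they started.

**What went wrong or disagreed:**
- **Square cheese:** it caught the recess edge on the first try and tilted 13° in the grip. I lifted it, put its low edge in first and let it drop; it then measured flat.
- **Top camera:** it reads about 3 mm off from the wrist camera, so I placed everything by the wrist camera. Its last bell-centre readings scattered by 1–3 mm, which I took as noise.
- **Side camera:** the arm blocked its view of the bell at the end, so it gave no second check there.

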